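Set up the tube mixer

TASK

Set up the specimen-tube mixer: thread onto its leaning spindle first the spacer, then the tube disc with its hub upwards, then the clamp knob with its closed end upwards, each fully home against the one below and let go. Once all three are on, push the start lever all the way to the back to switch the mixer on. Leave the other things on the table where they are.

Things in the scene. Friction and masses are not known exactly. Their poses are not given: they have to be found in the camera images.
- mixer: tube mixer, fixed to the table, place and heading vary: white housing 130 mm wide on a grey base 160 mm wide, start lever at its left. Origin on the table under the spindle's foot, x to the mixer's back (away from the robot), z up. The parts have about 3 mm play all round on the spindle and slide down it under their own weight. Nothing stands above the housing but spindle and lever.
- spindle: steel rod, 18 mm diameter, 120 mm long, last 10 mm tapering to 8 mm. Leans 30 degrees from vertical to the mixer's front. Origin at its foot on the dark round seat (60 mm across), 90 mm above the table; z along the rod to its tip; y level; x up the slope of the seat, to the back. Rod's tip may meet the gripper's palm before the spacer is home: let go partly on, the spacer slides home.
- spacer_center (a point): centre (half-way up) of the spacer: plain straight aluminium tube, 46 mm outside diameter, 60 mm long, 24 mm bore right through, upright on the table. z along its axis; either end may go first. Loose, 0.1 to 0.25 kg. Seated on the spindle's foot, its centre is 30 mm up the rod.
- disc_center (a point): centre (on the axis, 19 mm above the underside) of the tube disc: grey plate 130 mm diameter, 8 mm thick, eight dark tube holes near the rim, hub 44 mm diameter rising 30 mm above the plate's middle (38 mm in all); 24 mm bore right through. Lies hub up; z out of the hub. Grip it by the hub. Loose, 0.1 to 0.25 kg. Threaded plate first down to the spacer, its centre is 79 mm up the rod.
- knob_center (a point): centre (half-way up) of the clamp knob: black, 60 mm tall, foot flange 62 mm diameter and 10 mm thick, above it a fluted round grip 46 mm diameter with closed flat top; 24 mm bore, 34 mm deep, from below. Stands on its flange; z out of the closed top. Loose, 0.09 to 0.19 kg. No thread. Standing on the disc's hub, its centre is 128 mm up the rod, the rod 22 mm inside it.
- start_lever_tip (a point): centre of the black ball (26 mm diameter) on the start lever: a 10 mm thick, 80 mm long steel rod on a grey block at the mixer's left, pivot at x -40, y 125, z 67 mm in the mixer's frame. The ball's centre is 137 to 147 mm above the table.
- start_lever (a joint): lever angle, rad: 0 leans 0.5 rad to the mixer's front (off), 1.0, the stop, leans 0.5 rad to its back (on). Turns about an axis parallel to the mixer's y; the ball moves along the mixer's x. Moves with under 2 N at the ball and stays where it is left. Starts at 0 to 0.12.
- tube_stand: capped specimen tube (red cap) upright in a small round white foot, 40 mm across at the foot, 105 mm tall, origin under its centre; not part of the job
- carton: white card box with a blue stripe, 100 (x) x 70 (y) x 50 mm tall, origin under its centre; not part of the job
- marker: white marker pen with a black cap lying flat, 130 mm long along its x, 18 mm thick, origin under its middle; not part of the job
- kit_pack: flat sealed test pack with a blue stripe, 100 (x) x 150 (y) x 14 mm, origin under its centre; not part of the job
There are look-alikes about, which are no part of the job. Of the things shaped like the part that bears disc_center, the grey one is meant.

How it is judged:
On the way, in this order (a step that is already met when the one before it is completed fails the run):
1. the spacer is fully down on the spindle's foot and let go (z of spacer_center in the frame of spindle between 0.026 and 0.034 m and x of spacer_center in the frame of spindle between -0.006 and 0.006 m and y of spacer_center in the frame of spindle between -0.006 and 0.006 m and angle between the z axis of spacer_center and the z axis of spindle, either way round below 0.12 rad and contact force between the fingers and spacer below 0.3 N), for 0.2 s.
2. the tube disc, hub up, is on the spindle, fully down on the spacer, and let go (all of step 1 and z of disc_center in the frame of spindle between 0.075 and 0.083 m and x of disc_center in the frame of spindle between -0.006 and 0.006 m and y of disc_center in the frame of spindle between -0.006 and 0.006 m and angle between the z axis of disc_center and the z axis of spindle, either way round below 0.12 rad and contact force between the fingers and disc below 0.3 N and angle between disc_center's own z axis and vertical below 0.8 rad), for 0.2 s.
3. the clamp knob, closed end up, is on the spindle, fully down on the disc's hub, and let go (all of step 2 and z of knob_center in the frame of spindle between 0.124 and 0.132 m and x of knob_center in the frame of spindle between -0.006 and 0.006 m and y of knob_center in the frame of spindle between -0.006 and 0.006 m and angle between the z axis of knob_center and the z axis of spindle, either way round below 0.12 rad and contact force between the fingers and knob below 0.3 N and angle between knob_center's own z axis and vertical below 0.8 rad), for 0.2 s.
4. the start lever is pushed to the back (value of joint start_lever above 0.85 rad), for 0.2 s.
At the end, for the whole second after the job is handed in: On the spindle from its foot: spacer, disc (hub up), knob (closed end up), centres 30, 79 and 128 mm up the rod within 4 mm, within 6 mm of its axis (x and y) and 0.12 rad of its direction, released, at rest; lever past 0.85 rad (all of step 3 and value of joint start_lever above 0.85 rad and linear speed of each of spacer, disc, knob below 0.02 m/s); the robot touches nothing.
It fails at once if a bystander (tube stand, carton, marker, kit pack) is shifted by more than 40 mm (distance of any of tube_stand, carton, marker, kit_pack from where it was at the start of the episode above 0.04 m).
It also fails if it takes over 72 s, if anything falls off the work surface, if the arm or the gripper's body presses on something with over 40 N, if the wrist force passes 120 N, or if a joint passes its speed limit or range.

ROBOT

A 6-joint arm with a two-finger parallel gripper is mounted at the origin on the work surface. World frame = base frame: x ahead of the robot, y to its left, z up, the work surface at z = 0. Lengths are in m, angles in rad, forces in N, time in s.
With the tool pointing down it reaches from about 0.225 to 0.875 m from the base axis. Payload 3.4 kg.
Tool frame: the origin (TCP) lies at the very end of the fingers, on their centre line; the grasp point (between the pads) lies 19 mm behind it; z points along the fingers, y is the direction in which the jaws open and shut (so a half turn about z gives the same grasp; the last joint's range is limited). The gripper opens to 85 mm and grips with 20 to 120 N. Pads are 22 mm wide; open, the fingers measure 114 mm over their backs; the gripper's body (76 mm by 85 mm) begins 54 mm behind the grasp point. The pads swing forward as they close: fully open they stand 13 mm farther back than shut.
Start: joints at [1.13, 0.276, 1.505, -0, 1.361, -0.121], TCP at [0.181, 0.546, 0.231] pointing down, gripper open.
Joint ranges: [-2.89, 2.89], [-0.75, 2.08], [0.22, 2.7], [-1.18, 4.32], [0.11, 2.71], [-2.7, 2.7]. Speed limits (rad/s): [2.57, 2.57, 3.14, 3.14, 3.14, 3.14].

INTERFACE

Orientations are given as a unit quaternion [w, x, y, z].
In Python, from rig import telemetry, optics, order gives the robot as it stands.
- The arm moves only by the shell command python3 -m creep 'ROWS' [FORCE]. ROWS is a JSON object of lists of equal length, an entry for each row: "slide": the shift along the world's x, y, z normalised to -1 to 1, where 1 is 0.15 m, a list of three; "twist": the turn, a rotation vector about the world's x, y, z normalised to -1 to 1, where 1 is 360 degrees, a list of three; "fingers": the gripper's target within -1 to 1 (fully open at 1, half-way at 0, shut at -1). A call has 1 to 20 rows; each row is the pose to reach, as a shift and turn from the pose commanded when the call began, turning the shorter way round; what a row does not reach only later rows make up. A row lasts 1/10 s, in which the tool goes at most 50 mm and 8.59 degrees, less where a joint would pass 70% of its speed; a pose out of reach is approached as far as the arm can. A call with a number of a shift or a turn outside -1 to 1 is refused whole. A call with a gripper value outside its range is refused whole. The fingers move at their own pace and stop on an object; FORCE is the grip in N (left out, the last holds). Time passes only in rows, so rows that repeat a pose let the fingers close. It gives the time, the measured TCP pose, the force and the opening at its end, in the units of the state.
- telemetry.get_state(): the state, without advancing time (a new reading comes with each control period).
- optics.get_image(name): name is "side" or "top" or "wrist"; returns a dict with "img" (384x512x3 uint8, blue, green, red), "depth" (384x512 float32, m along the optical axis (not along the pixel's ray), 0 where there is no reading), "fovy" (degrees; the focal length in pixels is half the picture's height over the tangent of half this angle, whatever the lens; pixels are square), "cx", "cy" (the principal point, pixels), "world_from_camera" (4x4, takes a point from camera to world coordinates). Camera axes: x right, y down, z forward; pixel columns grow to the right and rows downward; lengths in m; the calibration is good to about 2 mm. The wrist camera is an equidistant fisheye: a pixel r from the principal point sees the ray r / f radians off the axis. A picture is of the moment at which its call begins.
- order.sign_off(): hands the job in, once; it reports no verdict.
The state is a dict: "clock": time; "qpos": joint angles; "qd": joint speeds; "effort": joint torques, N m; "position": TCP position; "ee_rot": TCP orientation; "contact_force": force on the tool from outside, world axes, zero at the start; "moment": the same for the moment, N m; "width": finger opening in m.
Only numpy, scipy, OpenCV 4.12 (cv2) and the standard library are available. Lean on these libraries where they do the work, as an engineer would, in place of code of your own. Each camera call takes 0.05 s, during which the arm holds its last target.

## Working session

There is one attempt and no reset: what is moved stays moved. The work goes in short steps, Python scripts to look and compute and a shell command to move; the robot and the scene stay as the last step left them, time stands still between calls to the robot, and variables do not carry over. Pictures are saved under pics/ and viewed, and the job is handed in when it is done.

```bash
ls; mkdir -p pics
python3 - <<'E'
from rig import telemetry, optics
import cv2,numpy as np
print(telemetry.get_state())
for n in ("side","top","wrist"):
    d=optics.get_image(n); cv2.imwrite(f"pics/{n}0.png",d["img"]); np.savez(f"{n}0.npz",**d)
    print(n,d["fovy"],d["cx"],d["cy"],np.round(d["world_from_camera"],3).tolist())
E
```

```text
pics
{'clock': 0.0, 'qpos': array([ 1.13000357e+00,  2.76580310e-01,  1.50612467e+00, -1.70743405e-05,
        1.36064110e+00, -1.20963239e-01]), 'qd': array([ 0.00108385,  0.0003561 , -0.00058616, -0.00169367,  0.00091468,
        0.00055757]), 'effort': array([ 1.58296280e-04, -4.16775155e+01, -2.45802605e+01, -1.85791937e-04,
        1.12194935e-02,  1.92972124e-05]), 'position': array([0.18055645, 0.54538394, 0.23045142]), 'ee_rot': array([-2.35003372e-04,  1.59232226e-01,  9.87240766e-01, -8.44669874e-04]), 'contact_force': array([ 0.49921777,  0.10450152, -0.28303379]), 'moment': array([ 0.01695176,  0.01815894, -0.0324787 ]), 'width': 0.08553424150586446}
side 46.70011935766919 240.98237667173376 194.39331564236142 [[0.736, -0.357, 0.575, -0.329], [-0.677, -0.382, 0.63, -1.066], [-0.006, -0.853, -0.523, 0.845], [0.0, 0.0, 0.0, 1.0]]
top 48.85314649536937 249.66725003177058 191.84509957732232 [[-0.01, -0.993, 0.12, 0.349], [-1.0, 0.008, -0.022, -0.179], [0.021, -0.121, -0.992, 1.315], [0.0, 0.0, 0.0, 1.0]]
wrist 65.70646984690485 251.34412511687393 188.2040994020214 [[0.314, 0.898, 0.309, 0.101], [0.949, -0.297, -0.103, 0.571], [-0.001, 0.325, -0.946, 0.373], [0.0, 0.0, 0.0, 1.0]]
```

View pics/side0.png

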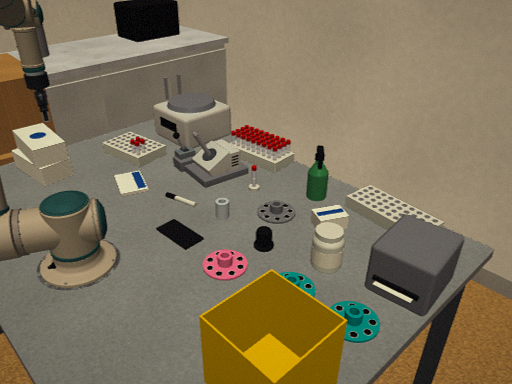

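View pics/top0.png

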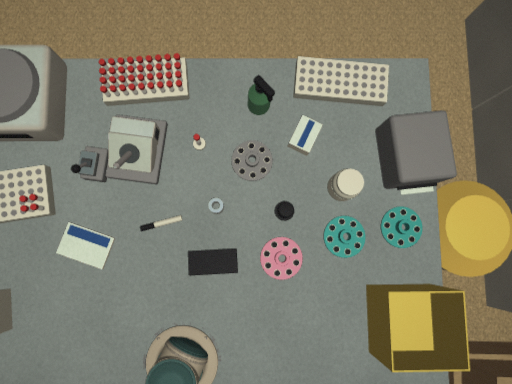

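View pics/wrist0.png

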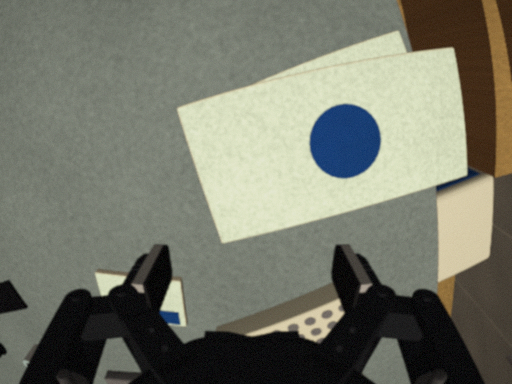

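Run:
```python
import cv2,numpy as np
t=cv2.imread("pics/top0.png"); s=cv2.imread("pics/side0.png")
a=cv2.resize(t[105:235,60:310],None,fx=3.2,fy=3.2,interpolation=cv2.INTER_CUBIC)
b=cv2.resize(s[110:260,150:310],None,fx=4,fy=4,interpolation=cv2.INTER_CUBIC)
cv2.imwrite("pics/topc.png",a);cv2.imwrite("pics/sidec.png",b)
```

```text
(no output)
```

View pics/topc.png

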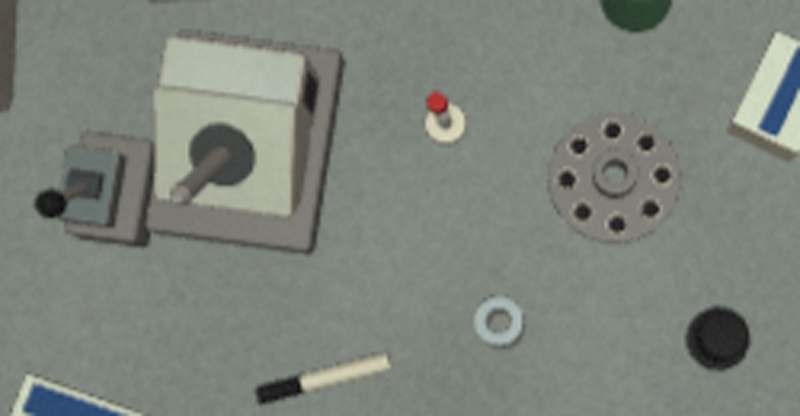

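View pics/sidec.png

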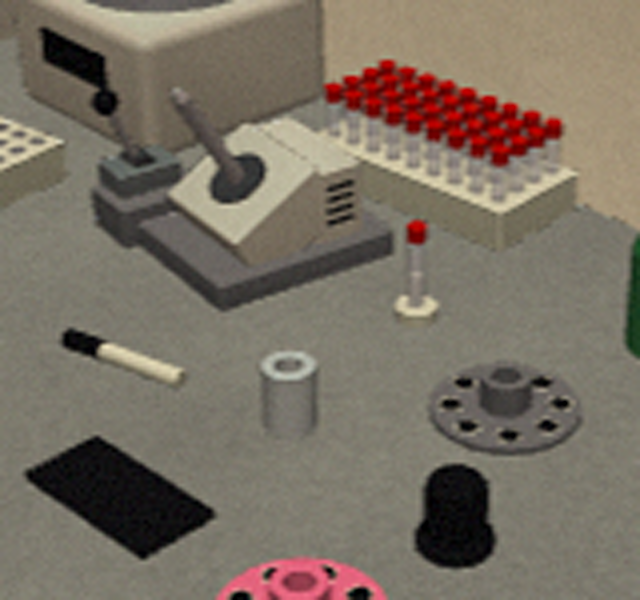

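```bash
cat > h.py <<'E'
import numpy as np,cv2
def load(n): return dict(np.load(n))
def cloud(d):
    D=d["depth"];h,w=D.shape;f=h/2/np.tan(np.radians(float(d["fovy"]))/2)
    u,v=np.meshgrid(np.arange(w),np.arange(h))
    P=np.stack([(u-d["cx"])/f*D,(v-d["cy"])/f*D,D],-1)
    T=d["world_from_camera"];return P@T[:3,:3].T+T[:3,3]
def ray(d,u,v,z):
    h=d["depth"].shape[0];f=h/2/np.tan(np.radians(float(d["fovy"]))/2)
    T=d["world_from_camera"];r=T[:3,:3]@np.array([(u-d["cx"])/f,(v-d["cy"])/f,1]);o=T[:3,3]
    return o+r*(z-o[2])/r[2]
def proj(d,p):
    h=d["depth"].shape[0];f=h/2/np.tan(np.radians(float(d["fovy"]))/2)
    T=d["world_from_camera"];c=T[:3,:3].T@(np.asarray(p)-T[:3,3]);return c[:2]/c[2]*f+[d["cx"],d["cy"]]
E
python3 - <<'E'
from h import *
np.set_printoptions(precision=4,suppress=True)
for n in ("top0.npz","side0.npz"):
    d=load(n);W=cloud(d);ok=d["depth"]>0
    m=ok&(abs(W[...,2])<.02)&(W[...,0]>0.1)&(W[...,0]<.7)&(abs(W[...,1])<.4)
    print(n,"table z",np.median(W[m][:,2]),W[m][:,2].std())
    rects={"spacer":((205,195,228,218),(212,193,232,222)),"disc":((230,138,274,182),(255,198,298,225)),"knob":((272,199,297,224),(252,224,276,253)),
      "tube":((190,130,208,152),(245,160,262,192))}
    for k,r in rects.items():
        r=r[0 if n[0]=='t' else 1]
        sub=W[r[1]:r[3],r[0]:r[2]].reshape(-1,3);s=sub[sub[:,2]>.004]
        if len(s): 
            z=s[:,2];zt=np.percentile(z,95);top=s[z>zt-.006]
            print(k,len(s),"mid",(s.min(0)+s.max(0))/2,"zt",zt,"top mid",(top.min(0)+top.max(0))/2, top.mean(0))
# colour-based contours top
d=load("top0.npz");W=cloud(d)
# mixer
sub=(slice(110,190),slice(70,170))
S=W[sub].reshape(-1,3);px=np.stack(np.meshgrid(np.arange(70,170),np.arange(110,190)),-1).reshape(-1,2)
print(np.histogram(S[:,2],bins=np.arange(0,.22,.01)))
E
```

```text
top0.npz table z 0.0008353256799279452 0.004512127523135777
spacer 205 mid [ 0.4238 -0.1243  0.6597] zt 0.06400089358776015 top mid [ 0.4175 -0.1311  0.6868] [ 0.4611 -0.1055  0.084 ]
disc 1268 mid [ 0.5142 -0.2157  0.6597] zt 0.03842528285473247 top mid [ 0.49   -0.207   0.6742] [ 0.5913 -0.2122  0.1242]
knob 341 mid [ 0.4166 -0.2654  0.6597] zt 0.06328749807858225 top mid [ 0.4108 -0.2578  0.6864] [ 0.4486 -0.3116  0.0766]
tube 170 mid [ 0.5261 -0.1019  0.6597] zt 0.09879803206484428 top mid [ 0.5111 -0.1102  0.7042] [ 0.6453 -0.0569  0.1644]
side0.npz table z -0.0010612550699970469 0.004481387016316822
spacer 268 mid [ 0.4812 -0.0534  0.0328] zt 0.05942056140332153 top mid [ 0.4591 -0.1038  0.0575] [ 0.4584 -0.1059  0.0575]
disc 625 mid [ 0.1697 -0.607   0.4243] zt 0.036252114739302385 top mid [ 0.1479 -0.6291  0.4374] [ 0.546  -0.2693  0.0852]
knob 399 mid [ 0.1047 -0.6626  0.4243] zt 0.0605825028446747 top mid [ 0.0701 -0.6793  0.4497] [ 0.4112 -0.3475  0.0923]
tube 219 mid [ 0.2391 -0.471   0.4244] zt 0.09325751088338846 top mid [ 0.1681 -0.5527  0.466 ] [ 0.6084 -0.101   0.1308]
(array([1764,   72,  574,  508,  391,   97,  400,  407,  276,  345, 1032,
        155,   14,    9,   51,   46,   10,   12,   22,   20,    0]), array([0.  , 0.01, 0.02, 0.03, 0.04, 0.05, 0.06, 0.07, 0.08, 0.09, 0.1 ,
       0.11, 0.12, 0.13, 0.14, 0.15, 0.16, 0.17, 0.18, 0.19, 0.2 , 0.21]))
```

Run:
```python
from h import *
np.set_printoptions(precision=4,suppress=True)
t=load("top0.npz");s=load("side0.npz")
def blob(d,r,mask):
    m=np.zeros(d["img"].shape[:2],np.uint8);m[r[1]:r[3],r[0]:r[2]]=mask[r[1]:r[3],r[0]:r[2]]
    n,l,st,c=cv2.connectedComponentsWithStats(m);k=1+np.argmax(st[1:,4]);m=(l==k).astype(np.uint8)
    cs,_=cv2.findContours(m,cv2.RETR_EXTERNAL,cv2.CHAIN_APPROX_NONE);return m,max(cs,key=len)[:,0]
def circ(d,cnt,z):
    P=np.array([ray(d,u,v,z)[:2] for u,v in cnt]);(c,r)=cv2.minEnclosingCircle(P.astype(np.float32))
    A=np.c_[2*P,np.ones(len(P))];x=np.linalg.lstsq(A,(P**2).sum(1),rcond=None)[0]
    return np.array(x[:2]),np.sqrt(x[2]+x[0]**2+x[1]**2),np.array(c),r
for n,d in(("t",t),("s",s)):
    img=d["img"].astype(int);g=img.mean(2);bg=np.median(img[(g>60)&(g<140)],0);print(bg)
T=t["img"];gt=T.mean(2);gs=s["img"].mean(2)
m,c=blob(t,(203,193,230,220),(gt>145).astype(np.uint8));print("spacer top",m.sum(),circ(t,c,.06))
m,c=blob(t,(270,196,300,226),(gt<60).astype(np.uint8));print("knob",m.sum(),c.min(0),c.max(0),circ(t,c,.01),circ(t,c,.06))
lab=cv2.cvtColor(T,cv2.COLOR_BGR2LAB).astype(int)
print("disc px",T[160,238],T[150,252],"table",T[190,250],T[200,240], "spacer",T[206,211],T[206,222])
print("knob",T[211,280:300].tolist())
for p in((80,250),(160,120)):pass
print("seat",T[152,130],T[150,135],"rod",T[160,122],"base",T[175,120])
```

```text
[119. 128. 125.]
[105. 120. 127.]
spacer top 123 (array([ 0.4635, -0.1043]), np.float64(0.02101306148883781), array([ 0.4638, -0.1043]), 0.02275804616510868)
knob 280 [275 201] [293 219] (array([ 0.4485, -0.3143]), np.float64(0.027968452854212775), array([ 0.4483, -0.3147]), 0.029826262965798378) (array([ 0.4447, -0.3091]), np.float64(0.026897214438154668), array([ 0.4445, -0.3096]), 0.02868761494755745)
disc px [37 37 38] [120 126 128] table [127 134 128] [127 135 127] spacer [166 169 155] [184 182 168]
knob [[43, 41, 42], [41, 43, 43], [43, 43, 44], [39, 40, 42], [44, 42, 44], [47, 42, 41], [44, 44, 42], [42, 41, 41], [48, 46, 47], [44, 44, 43], [42, 41, 44], [38, 39, 38], [37, 36, 37], [37, 36, 36], [92, 98, 94], [123, 130, 123], [127, 135, 128], [125, 131, 126], [127, 135, 128], [126, 132, 126]]
seat [88 94 98] [69 71 67] rod [89 95 99] base [116 121 124]
```

Run:
```python
from h import *
np.set_printoptions(precision=4,suppress=True)
t=load("top0.npz");s=load("side0.npz")
def tri(pt,ps):
    A=np.zeros((3,3));b=np.zeros(3);R=[]
    for d,p in((t,pt),(s,ps)):
        o=d["world_from_camera"][:3,3];r=ray(d,*p,0)-o;r/=np.linalg.norm(r);M=np.eye(3)-np.outer(r,r);A+=M;b+=M@o;R.append((o,r))
    x=np.linalg.solve(A,b);return x,[np.linalg.norm(np.cross(x-o,r)) for o,r in R]
print("tip",tri((116.3,165.3),(194.5,133.8)), ray(t,116.3,165.3,.192),ray(s,194.5,133.8,.192))
print("seat",tri((129.4,153.4),(209.2,154.5)),ray(t,129.4,153.4,.09),ray(s,209.2,154.5,.09))
print("spacer",tri((216,205.7),(222,201.5)))
print("knob top",tri((60+720/3.2,105+333/3.2),(150+456/4,110+480/4)))
print("disc hub top",tri((60+614/3.2,105+175/3.2),(150+508/4,110+376/4)))
print("ball",tri((60+50/3.2,105+203/3.2),(150+105/4,110+101/4)))
# base edge by rays at base top? front edge bottom
print("base front", ray(t,60+150/3.2,105+230/3.2,.02),ray(t,60+311/3.2,105+247/3.2,.02))
print("base right", ray(t,60+311/3.2,105+247/3.2,.02),ray(t,60+342/3.2,105+55/3.2,.02))
W=cloud(t);g=t["img"].mean(2)
# seat plane region fit: pixels in box with plane z
S=W[130:180,105:158].reshape(-1,3)
# sloped top (plane normal) via ransac on z .05-.12
S=S[(S[:,2]>.055)&(S[:,2]<.10)]
rng=np.random.default_rng(0);best=0
for i in range(500):
    p=S[rng.choice(len(S),3,replace=False)];n=np.cross(p[1]-p[0],p[2]-p[0]);
    if np.linalg.norm(n)<1e-6: continue
    n/=np.linalg.norm(n);k=abs((S-p[0])@n)<.004
    if k.sum()>best:best=k.sum();K=k
Q=S[K];c=Q.mean(0);n=np.linalg.svd(Q-c)[2][2];n*=np.sign(n[2]);print("slope n",n,best,len(S),"yaw",np.degrees(np.arctan2(-n[1],-n[0])),"tilt",np.degrees(np.arccos(n[2])))
```

```text
tip (array([0.5596, 0.1554, 0.1854]), [np.float64(0.0014508679333186116), np.float64(0.0014508679333185464)]) [0.5595 0.1525 0.192 ] [0.5496 0.144  0.192 ]
seat (array([0.6146, 0.1467, 0.0858]), [np.float64(0.00026828106625980015), np.float64(0.00026828106625992765)]) [0.6139 0.1454 0.09  ] [0.6092 0.1401 0.09  ]
spacer (array([ 0.4609, -0.1066,  0.0569]), [np.float64(0.0003307645395706928), np.float64(0.00033076453957086335)])
knob top (array([ 0.4494, -0.313 ,  0.0564]), [np.float64(0.0008222661373079893), np.float64(0.0008222661373081322)])
disc hub top (array([ 0.6057, -0.2172,  0.035 ]), [np.float64(0.0024488409441131196), np.float64(0.002448840944112953)])
ball (array([0.5615, 0.2812, 0.1384]), [np.float64(0.00012503917767380505), np.float64(0.0001250391776738651)])
base front [0.5558 0.2312 0.02  ] [0.5382 0.0767 0.02  ]
base right [0.5382 0.0767 0.02  ] [0.7281 0.0495 0.02  ]
slope n [-0.503   0.0612  0.8621] 786 1057 yaw -6.9371747176606915 tilt 30.44206546479259
```

```bash
python3 -m creep '{"slide":[[0.373,-0.867,-0.04],[0.373,-0.867,-0.04],[0.373,-0.867,-0.04]],"twist":[[0,0,0.07],[0,0,0.07],[0,0,0.07]],"fingers":[1,1,1]}' 40
python3 -m creep '{"slide":[[0.373,-0.867,-0.04],[0.373,-0.867,-0.04],[0.373,-0.867,-0.04]],"twist":[[0,0,0],[0,0,0],[0,0,0]],"fingers":[1,1,1]}'
python3 -m creep '{"slide":[[0.373,-0.867,-0.04],[0.373,-0.867,-0.04],[0.373,-0.867,-0.04]],"twist":[[0,0,0],[0,0,0],[0,0,0]],"fingers":[1,1,1]}'
python3 -m creep '{"slide":[[0.373,-0.867,-0.04],[0.373,-0.867,-0.04],[0.373,-0.867,-0.04]],"twist":[[0,0,0],[0,0,0],[0,0,0]],"fingers":[1,1,1]}'
python3 -m creep '{"slide":[[0.373,-0.867,-0.04],[0.373,-0.867,-0.04],[0.373,-0.867,-0.04],[0.373,-0.867,-0.04],[0.373,-0.867,-0.04]],"twist":[[0,0,0],[0,0,0],[0,0,0],[0,0,0],[0,0,0]],"fingers":[1,1,1,1,1]}'
cat > snap.py <<'E'
import sys
from rig import telemetry, optics
import cv2,numpy as np
for a in sys.argv[1:]:
    n=a.rstrip("0123456789")
    d=optics.get_image(n); cv2.imwrite(f"pics/{a}.png",d["img"]); np.savez(f"{a}.npz",**d)
s=telemetry.get_state();np.set_printoptions(precision=4,suppress=True)
print(s["clock"],s["position"],s["ee_rot"],s["contact_force"],s["width"],s["qpos"])
E
python3 snap.py wrist1
```

```text
clock: 0.45
position: [0.2367, 0.4144, 0.2247]
ee_rot: [-0.0, -0.063, 0.998, -0.001]
contact_force: [0.4, -0.3, -0.0]
width: 0.0854
clock: 0.75
position: [0.2926, 0.2839, 0.2191]
ee_rot: [0.0, -0.059, 0.998, -0.0]
contact_force: [0.3, 0.5, -0.6]
width: 0.0852
clock: 1.05
position: [0.3487, 0.1539, 0.2133]
ee_rot: [0.0, -0.059, 0.998, -0.0]
contact_force: [1.6, -0.2, 0.3]
width: 0.0855
clock: 1.35
position: [0.4049, 0.0237, 0.2073]
ee_rot: [0.0, -0.059, 0.998, -0.0]
contact_force: [0.1, 0.7, -0.2]
width: 0.0852
clock: 1.85
position: [0.46, -0.1044, 0.2007]
ee_rot: [-0.001, -0.058, 0.998, 0.001]
contact_force: [-1.0, -0.0, -0.7]
width: 0.0856
1.9 [ 0.4596 -0.1034  0.2008] [-0.0008 -0.0588  0.9983  0.0008] [-0.6172  0.37   -0.2713] 0.08523578024451636 [-0.3698  0.1411  1.7631  0.0007  1.2395 -2.0584]
```

View pics/wrist1.png

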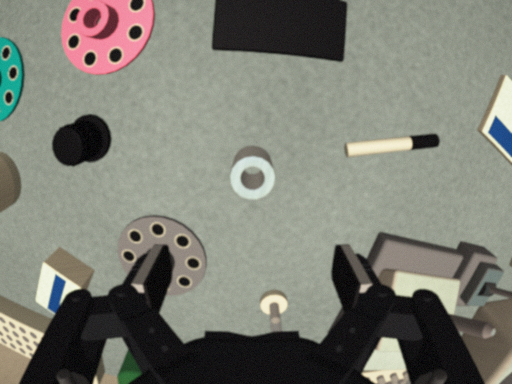

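```bash
cat >> h.py <<'E'
def wdir(d,u,v):
    h=d["depth"].shape[0];f=h/2/np.tan(np.radians(float(d["fovy"]))/2)
    x,y=u-d["cx"],v-d["cy"];r=np.hypot(x,y);th=r/f;k=np.sin(th)/r if r>1e-9 else 1/f
    T=d["world_from_camera"];return T[:3,3],T[:3,:3]@np.array([x*k,y*k,np.cos(th)])
def wray(d,u,v,z):
    o,r=wdir(d,u,v);return o+r*(z-o[2])/r[2]
def fitc(P):
    A=np.c_[2*P,np.ones(len(P))];x=np.linalg.lstsq(A,(P**2).sum(1),rcond=None)[0]
    return x[:2],np.sqrt(x[2]+x[0]**2+x[1]**2)
def blob(m,r):
    k=np.zeros(m.shape,np.uint8);k[r[1]:r[3],r[0]:r[2]]=m[r[1]:r[3],r[0]:r[2]]
    n,l,st,c=cv2.connectedComponentsWithStats(k);i=1+np.argmax(st[1:,4]);k=(l==i).astype(np.uint8)
    cs,_=cv2.findContours(k,cv2.RETR_EXTERNAL,cv2.CHAIN_APPROX_NONE);return k,max(cs,key=len)[:,0]
E
python3 - <<'E'
from h import *
np.set_printoptions(precision=4,suppress=True)
d=load("wrist1.npz");I=d["img"];g=I.mean(2)
print(I[174,240:265].mean(1).astype(int) if 0 else g[174,225:280].astype(int))
m,c=blob((g>150).astype(np.uint8),(225,140,280,210))
P=np.array([wray(d,u,v,.06)[:2] for u,v in c]);print("spacer",m.sum(),c.min(0),c.max(0),fitc(P))
print("rod tip",wray(d,487,331,.192))
E
```

```text
[152 155 149 146 157 180 207 213 219 216 218 219 222 221 219 193 141  97
  84  87  93  95  98 110 116 117 122 116 122 122 121 116 113 112 109 105
 102 106 140 181 206 208 210 212 212 218 221 219 211 188 159 152 153 154
 149]
spacer 2848 [225 140] [279 209] (array([ 0.4604, -0.105 ]), np.float64(0.03557949529953354))
rod tip [0.5527 0.1459 0.192 ]
```

Run:
```python
from h import *
np.set_printoptions(precision=4,suppress=True)
d=load("wrist1.npz");I=d["img"];g=I.mean(2)
for th in(175,185,195):
    m,c=blob((g>th).astype(np.uint8),(220,140,285,215))
    P=np.array([wray(d,u,v,.06)[:2] for u,v in c]);print("spacer",m.sum(),c.min(0),c.max(0),fitc(P))
b=cv2.resize(I[140:340,350:512],None,fx=3.7,fy=3,interpolation=cv2.INTER_CUBIC);cv2.imwrite("pics/w1c.png",I[130:384,300:512].repeat(2,0).repeat(2,1))
```

```text
spacer 1083 [230 157] [274 199] (array([ 0.4628, -0.104 ]), np.float64(0.022051448423722888))
spacer 1015 [230 157] [274 198] (array([ 0.4625, -0.1041]), np.float64(0.021674842281518576))
spacer 952 [231 157] [274 198] (array([ 0.4625, -0.104 ]), np.float64(0.021374475212959727))
```

View pics/w1c.png

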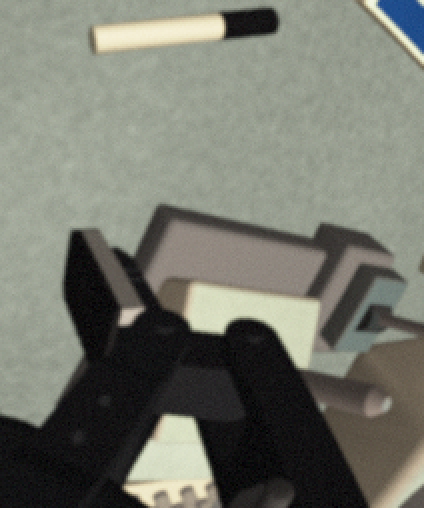

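```bash
python3 -m creep '{"slide":[[0.02,0,-0.33],[0.023,-0.004,-0.6],[0.023,-0.004,-0.9],[0.023,-0.004,-0.9],[0.023,-0.004,-0.9]],"twist":[[0,0,0],[0,0,0],[0,0,0],[0,0,0],[0,0,0]],"fingers":[1,1,1,1,1]}' 40
python3 -m creep '{"slide":[[0,0,-0.15],[0,0,-0.27],[0,0,-0.27],[0,0,-0.27],[0,0,-0.27],[0,0,-0.27],[0,0,-0.27],[0,0,-0.27],[0,0,-0.27],[0,0,-0.27]],"twist":[[0,0,0],[0,0,0],[0,0,0],[0,0,0],[0,0,0],[0,0,0],[0,0,0],[0,0,0],[0,0,0],[0,0,0]],"fingers":[1,1,1,-1,-1,-1,-1,-1,-1,-1]}' 40
python3 snap.py
```

```text
clock: 2.4
position: [0.4634, -0.1033, 0.0668]
ee_rot: [-0.001, -0.06, 0.998, 0.0]
contact_force: [0.3, 0.5, 1.4]
width: 0.085
clock: 3.4
position: [0.465, -0.1047, 0.0276]
ee_rot: [0.001, -0.059, 0.998, -0.0]
contact_force: [-0.3, 1.5, 7.1]
width: 0.0442
3.4 [ 0.465  -0.1047  0.0276] [ 0.0015 -0.059   0.9983 -0.0004] [-0.285   1.5413  7.0877] 0.04422713235032995 [-0.368   0.3431  2.0025  0.0007  0.793  -2.0575]
```

```bash
python3 -m creep '{"slide":[[0,0,0.2],[0,0,0.5],[0.15,0.3,0.8],[0.28,0.68,0.9],[0.28,0.68,0.9]],"twist":[[0,0,0],[0,0,0],[0,0,0],[0,0,0],[0,0,0]],"fingers":[-1,-1,-1,-1,-1]}' 40
python3 -m creep '{"slide":[[0.28,0.68,0.9],[0.28,0.68,0.9],[0.28,0.68,0.9],[0.28,0.68,0.9],[0.28,0.68,0.9],[0.28,0.68,0.9]],"twist":[[0,0,0],[0,0,0],[0,0,0],[0,0,0],[0,0,0],[0,0,0]],"fingers":[-1,-1,-1,-1,-1,-1]}' 40
python3 snap.py wrist2
```

```text
clock: 3.9
position: [0.5078, -0.0004, 0.1639]
ee_rot: [0.003, -0.059, 0.998, 0.0]
contact_force: [-0.1, -1.4, -1.9]
width: 0.0444
clock: 4.5
position: [0.547, 0.0992, 0.2953]
ee_rot: [-0.001, -0.059, 0.998, -0.0]
contact_force: [0.3, -0.1, -1.5]
width: 0.0445
4.55 [0.5464 0.0987 0.2944] [-0.0016 -0.059   0.9983 -0.0004] [-1.2408 -0.4026 -2.4386] 0.043982046726465024 [ 0.0539  0.2191  1.4284 -0.0007  1.4974 -1.635 ]
```

View pics/wrist2.png

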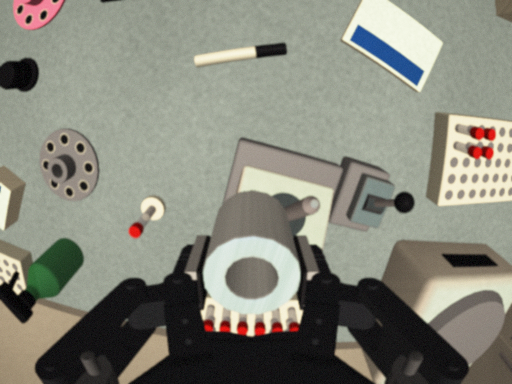

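```bash
python3 -m creep '{"slide":[[0.3,-0.15,0],[0.45,-0.3,0],[0.45,-0.3,0],[0.45,-0.3,0],[0.45,-0.3,0]],"twist":[[0,0,0],[0,0,0],[0,0,0],[0,0,0],[0,0,0]],"fingers":[-1,-1,-1,-1,-1]}' 40
python3 snap.py wrist3; python3 -c "
import cv2;i=cv2.imread('pics/wrist3.png');cv2.imwrite('pics/w3c.png',cv2.resize(i[80:280,220:420],None,fx=3,fy=3,interpolation=cv2.INTER_CUBIC))"
```

```text
clock: 5.05
position: [0.6139, 0.0542, 0.2947]
ee_rot: [-0.002, -0.059, 0.998, 0.0]
contact_force: [-0.6, 0.4, -1.7]
width: 0.0441
5.1 [0.614  0.0545 0.2952] [-0.001  -0.059   0.9983  0.0003] [ 0.5966 -0.0235 -1.7003] 0.04394250618384535 [-0.0245  0.3142  1.2935  0.0004  1.5359 -1.7134]
```

View pics/w3c.png

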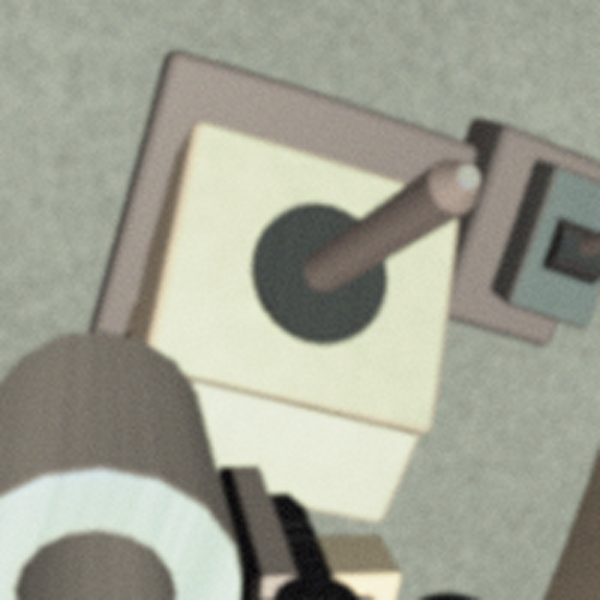

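Run:
```python
from h import *
np.set_printoptions(precision=4,suppress=True)
d=load("wrist3.npz");I=d["img"];g=I.mean(2)
F=lambda x,y:(220+(x+.5)/3-.5,80+(y+.5)/3-.5)
m,c=blob((g<85).astype(np.uint8),(300,144,352,198))
e=cv2.fitEllipse(c.astype(np.float32));print("seat ellipse",e, "hand",F(319,273))
for p in (e[0],F(319,273)): print("foot",wray(d,*p,.09))
print("tip",wray(d,*F(467,177),.1939))
for a,b,z in(((175,52),(470,150),.025),((192,380),(430,432),.11),((198,123),(400,183),.06)):
    A,B=wray(d,*F(*a),z),wray(d,*F(*b),z);v=B-A;print("y-edge",A,B,np.degrees(np.arctan2(-v[0],v[1])))
for a,b,z in(((100,325),(165,65),.025),):
    A,B=wray(d,*F(*a),z),wray(d,*F(*b),z);v=A-B;print("x-edge",A,B,np.degrees(np.arctan2(v[1],v[0])))
```

```text
seat ellipse ((327.85546875, 168.8136749267578), (40.96918869018555, 48.8473014831543), 44.89391326904297) hand (326.0, 170.66666666666669)
foot [0.6123 0.1484 0.09  ]
foot [0.6149 0.1465 0.09  ]
tip [0.5551 0.1556 0.1939]
y-edge [0.5352 0.081  0.025 ] [0.5584 0.2325 0.025 ] -8.701046474041071
y-edge [0.6599 0.0977 0.11  ] [0.6727 0.2045 0.11  ] -6.828037246781699
y-edge [0.5635 0.0914 0.06  ] [0.5763 0.1854 0.06  ] -7.760974847351539
x-edge [0.6698 0.0626 0.025 ] [0.5418 0.0772 0.025 ] -6.518935416066698
```

Run:
```python
from h import *
from scipy.spatial.transform import Rotation as Ro
np.set_printoptions(precision=4,suppress=True)
d=load("wrist3.npz");I=d["img"];g=I.mean(2)
print(d["depth"][285:300:5,200:300:10])
zt=.2952+.0024+.03
for th in(180,195):
    m,c=blob((g>th).astype(np.uint8),(195,225,305,330))
    P=np.array([wray(d,u,v,zt)[:2] for u,v in c]);print(m.sum(),c.min(0),c.max(0),fitc(P))
cv2.imwrite("pics/w3s.png",I[200:340,170:330].repeat(4,0).repeat(4,1))
psi=np.radians(-7.7);cu,s=np.cos(psi),np.sin(psi)
dd=np.array([-.5*cu,-.5*s,.866]);y=np.array([-s,cu,0]);z=-dd;x=np.cross(y,z)
Rt=Ro.from_matrix(np.c_[x,y,z]);R0=Ro.from_quat([-.0588,.9983,.0,-.0],) 
print("twist/360:",(Rt*R0.inv()).as_rotvec()/(2*np.pi), "quat",Rt.as_quat(scalar_first=True))
foot=np.array([.6145,.147,.09])
for a in(135,100,60,58): print(a,foot+dd*a/1000)
```

```text
[[0.1228 0.1328 0.1319 0.1364 0.1433 0.1464 0.1442 0.1387 0.132  0.1315]
 [0.1253 0.1319 0.132  0.1335 0.139  0.1424 0.1402 0.1352 0.133  0.1332]
 [0.124  0.4642 0.1342 0.134  0.1364 0.1386 0.136  0.1347 0.133  0.1347]]
4522 [204 236] [299 325] (array([0.6144, 0.0528]), np.float64(0.023497901621117867))
4323 [204 237] [299 325] (array([0.6143, 0.0527]), np.float64(0.023267315307568533))
twist/360: [-0.0007 -0.0835 -0.0392] quat [ 0.2582  0.0649  0.9637 -0.0174]
135 [0.5476 0.156  0.2069]
100 [0.565  0.1537 0.1766]
60 [0.5848 0.151  0.142 ]
58 [0.5858 0.1509 0.1402]
```

View pics/w3s.png

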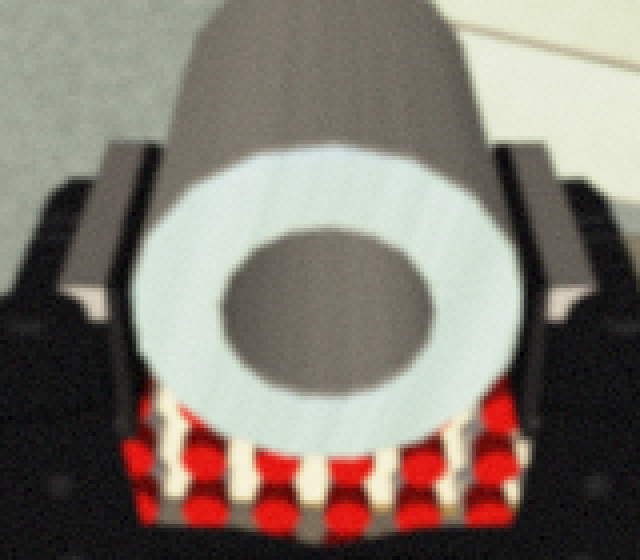

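```bash
python3 -m creep '{"slide":[[-0.2,0.2,0.1],[-0.4,0.4,0.1],[-0.6,0.6,0],[-0.624,0.7,-0.1],[-0.624,0.7,-0.271],[-0.624,0.7,-0.271],[-0.624,0.7,-0.271],[-0.624,0.7,-0.271]],"twist":[[0,-0.02,-0.0098],[0,-0.0417,-0.0196],[0,-0.0626,-0.029],[-0.0007,-0.0835,-0.0392],[-0.0007,-0.0835,-0.0392],[-0.0007,-0.0835,-0.0392],[-0.0007,-0.0835,-0.0392],[-0.0007,-0.0835,-0.0392]],"fingers":[-1,-1,-1,-1,-1,-1,-1,-1]}' 40
python3 snap.py wrist4 side4 top4
```

```text
clock: 5.9
position: [0.5236, 0.1596, 0.2575]
ee_rot: [0.26, 0.065, 0.963, -0.017]
contact_force: [0.9, 0.4, -1.1]
width: 0.0442
6.05 [0.5233 0.1591 0.2567] [ 0.2591  0.0654  0.9635 -0.0172] [-0.3289  0.0646 -2.0704] 0.04395885151385161 [ 0.3127  0.0058  1.8971 -0.3125  0.7817 -0.9511]
```

View pics/wrist4.png

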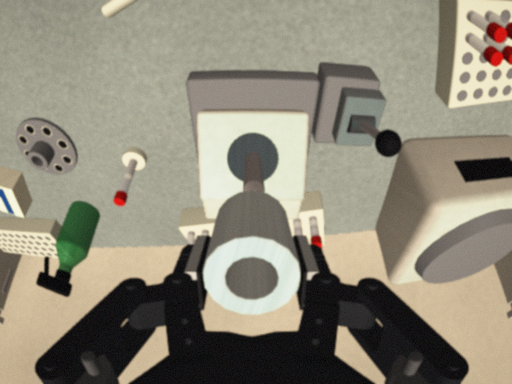

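View pics/side4.png

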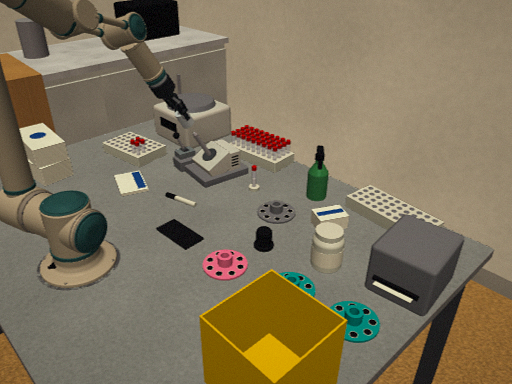

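```bash
python3 -m creep '{"slide":[[-0.02,0.004,-0.02],[0.04,0,-0.12],[0.073,-0.008,-0.176],[0.073,-0.008,-0.176],[0.073,-0.008,-0.176]],"twist":[[0,0,0],[0,0,0],[0,0,0],[0,0,0],[0,0,0]],"fingers":[-1,-1,-1,-1,-1]}' 40
python3 snap.py
```

```text
clock: 6.55
position: [0.5327, 0.158, 0.2285]
ee_rot: [0.258, 0.065, 0.964, -0.018]
contact_force: [0.6, -0.1, -1.5]
width: 0.0444
6.55 [0.5327 0.158  0.2285] [ 0.2577  0.0647  0.9639 -0.0176] [ 0.5775 -0.102  -1.5102] 0.04443369995186114 [ 0.3023  0.0439  1.9321 -0.3297  0.712  -0.9334]
```

```bash
python3 -m creep '{"slide":[[0.042,-0.005,-0.052],[0.075,-0.01,-0.11],[0.108,-0.014,-0.167],[0.142,-0.018,-0.225],[0.175,-0.022,-0.283],[0.175,-0.022,-0.283]],"twist":[[0,0,0],[0,0,0],[0,0,0],[0,0,0],[0,0,0],[0,0,0]],"fingers":[-1,-1,-1,-1,-1,-1]}' 40
python3 snap.py wrist5 side5; python3 -c "
import cv2;i=cv2.imread('pics/side5.png');cv2.imwrite('pics/s5c.png',cv2.resize(i[80:200,140:270],None,fx=5,fy=5,interpolation=cv2.INTER_CUBIC))"
```

```text
clock: 7.15
position: [0.5592, 0.1548, 0.1847]
ee_rot: [0.257, 0.064, 0.964, -0.018]
contact_force: [-0.3, 0.2, -1.4]
width: 0.0439
7.25 [0.5589 0.1548 0.1858] [ 0.2576  0.0646  0.9639 -0.0176] [-0.5133 -0.0786 -2.5312] 0.04424056226244885 [ 0.276   0.122   1.9642 -0.3608  0.6004 -0.9092]
```

View pics/s5c.png

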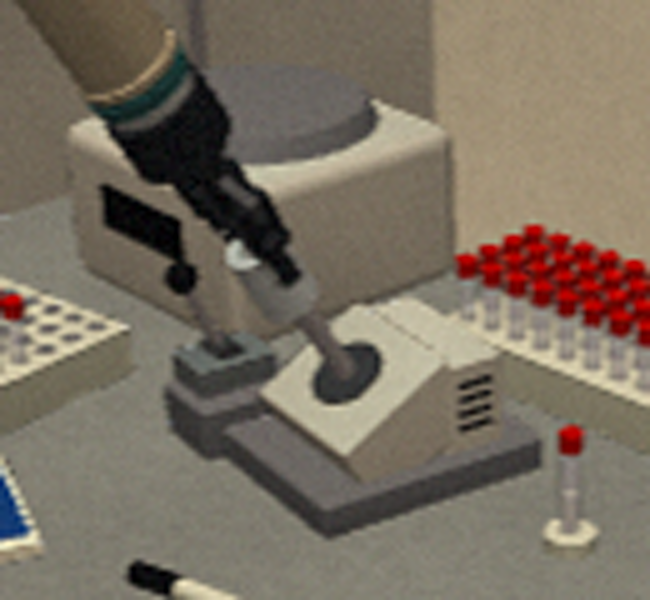

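View pics/wrist5.png

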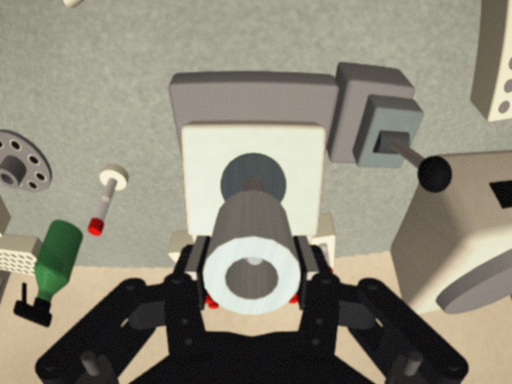

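```bash
python3 -m creep '{"slide":[[0.032,-0.004,-0.056],[0.065,-0.009,-0.113],[0.097,-0.013,-0.17],[0.13,-0.018,-0.226],[0.162,-0.022,-0.283],[0.162,-0.022,-0.283],[0.162,-0.022,-0.283]],"twist":[[0,0,0],[0,0,0],[0,0,0],[0,0,0],[0,0,0],[0,0,0],[0,0,0]],"fingers":[-1,-1,-1,-1,-1,-1,-1]}' 40
python3 snap.py
```

```text
clock: 7.95
position: [0.5832, 0.1515, 0.1434]
ee_rot: [0.258, 0.065, 0.964, -0.018]
contact_force: [0.3, -1.5, -2.8]
width: 0.0444
7.95 [0.5832 0.1515 0.1434] [ 0.2577  0.0646  0.9639 -0.0176] [ 0.3423 -1.4827 -2.7807] 0.044418574874231995 [ 0.2534  0.2032  1.9891 -0.4094  0.4949 -0.8664]
```

Release, wait, then withdraw along the rod.

```bash
python3 -m creep '{"slide":[[0,0,0],[0,0,0],[0,0,0],[0,0,0],[0,0,0],[0,0,0],[-0.1,0.013,0.17],[-0.2,0.027,0.34],[-0.35,0.047,0.61],[-0.45,0.06,0.786],[-0.45,0.06,0.786]],"twist":[[0,0,0],[0,0,0],[0,0,0],[0,0,0],[0,0,0],[0,0,0],[0,0,0],[0,0,0],[0,0,0],[0,0,0],[0,0,0]],"fingers":[1,1,1,1,1,1,1,1,1,1,1]}' 40
python3 snap.py wrist6 side6; python3 -c "
import cv2;i=cv2.imread('pics/side6.png');cv2.imwrite('pics/s6c.png',cv2.resize(i[80:200,140:270],None,fx=5,fy=5,interpolation=cv2.INTER_CUBIC))"
```

```text
clock: 9.05
position: [0.5166, 0.1618, 0.2671]
ee_rot: [0.262, 0.064, 0.963, -0.016]
contact_force: [0.1, 0.4, -0.1]
width: 0.0852
9.15 [0.5156 0.1608 0.2623] [ 0.2587  0.0644  0.9636 -0.0171] [-0.5333 -0.6555 -0.6641] 0.08555793331627422 [ 0.3225 -0.0084  1.8962 -0.3122  0.7992 -0.9479]
```

View pics/s6c.png

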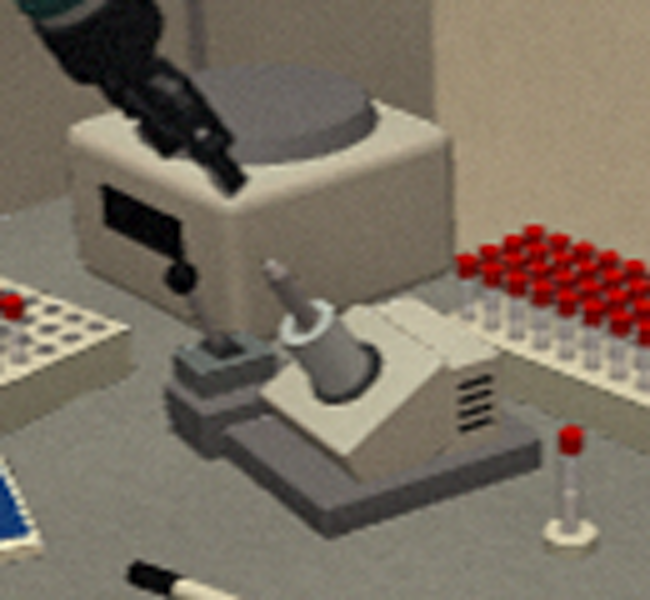

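View pics/wrist6.png

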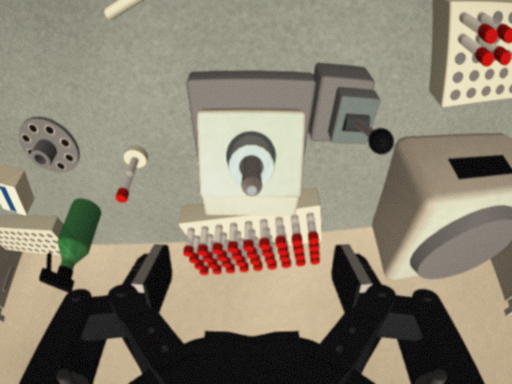

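```bash
python3 -m creep '{"slide":[[-0.1,-0.1,0.1],[0,-0.4,0.1],[0.2,-0.84,0],[0.2,-0.84,0]],"twist":[[0.0028,0.02,0],[0.0056,0.041,0],[0.0084,0.062,0],[0.0112,0.0826,0]],"fingers":[1,1,1,1]}' 40
python3 -m creep '{"slide":[[0.2,-0.84,-0.2],[0.2,-0.84,-0.2],[0.2,-0.84,-0.2]],"twist":[[0,0,0],[0,0,0],[0,0,0]],"fingers":[1,1,1]}' 40
python3 -m creep '{"slide":[[0.2,-0.84,-0.2],[0.2,-0.84,-0.2],[0.2,-0.84,-0.2],[0.2,-0.84,-0.2],[0.2,-0.84,-0.2]],"twist":[[0,0,0],[0,0,0],[0,0,0],[0,0,0],[0,0,0]],"fingers":[1,1,1,1,1]}' 40
python3 snap.py wrist7
```

```text
clock: 9.55
position: [0.5468, 0.0307, 0.2603]
ee_rot: [-0.003, 0.069, 0.998, -0.0]
contact_force: [0.0, 0.1, -0.2]
width: 0.0856
clock: 9.85
position: [0.5758, -0.0952, 0.2276]
ee_rot: [-0.003, 0.068, 0.998, 0.0]
contact_force: [0.0, 0.8, 0.6]
width: 0.0853
clock: 10.35
position: [0.6049, -0.218, 0.1987]
ee_rot: [-0.003, 0.068, 0.998, 0.001]
contact_force: [0.7, 1.1, 0.5]
width: 0.0854
10.4 [ 0.605  -0.217   0.1997] [-0.0019  0.0673  0.9977  0.0012] [ 0.2133 -0.6431  0.1698] 0.08535974229547247 [-0.453   0.3975  1.3993  0.0007  1.3493 -1.8893]
```

View pics/wrist7.png

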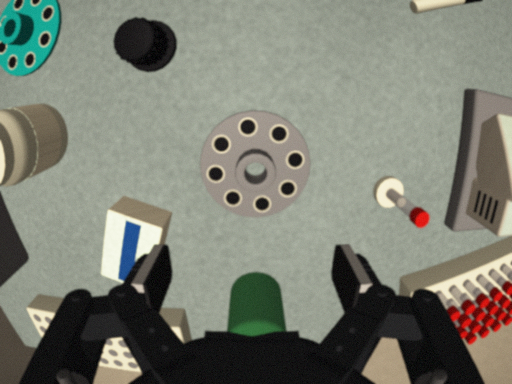

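Run:
```python
from h import *
np.set_printoptions(precision=4,suppress=True)
d=load("wrist7.npz");I=cv2.GaussianBlur(d["img"],(5,5),0).astype(int);g=I.mean(2)
print(I[190,212],I[120,180])
k=I[...,1]-I[...,2]
print(k[163,185:225])
m=((k<4)).astype(np.uint8)
M,c=blob(m,(185,95,330,232));c=cv2.convexHull(c)[:,0]
P=np.array([wray(d,u,v,.008)[:2] for u,v in c]);print("plate",M.sum(),c.min(0),c.max(0),fitc(P))
# hub top hole: dark within
cv2.imwrite("pics/w7c.png",d["img"][90:235,180:330].repeat(4,0).repeat(4,1))
# bottle position by depth
h=384;f=192/np.tan(np.radians(float(d["fovy"]))/2)
for u,v in((256,280),(256,300),(240,310),(272,310)):
    o,r=wdir(d,u,v);T=d["world_from_camera"];D=d["depth"][v,u];cz=T[:3,:3].T@r;print(u,v,D,o+r*D/cz[2])
t=load("top0.npz");W=cloud(t)
S=W[75:118,245:278].reshape(-1,3);S=S[(S[:,2]>.03)&(S[:,2]<.4)];print("bottle",S.min(0),S.max(0),np.median(S,0))
S=S[S[:,2]<.1];print(S.min(0),S.max(0))
```

```text
[135 145 154] [147 161 156]
[  6   6   6   7   6   6   5   5   6   6   6   7   6   4   2  -2  -6 -10
 -10 -10 -10  -9 -10 -10 -10 -10 -10 -10 -10 -10 -10  -9  -9  -9  -9  -9
 -10 -10  -9 -10]
plate 9473 [199 109] [311 218] (array([ 0.6081, -0.2149]), np.float64(0.06573625283946458))
256 280 0.37808612 [ 0.7566 -0.2331  0.0219]
256 300 0.33796823 [ 0.7558 -0.2337  0.064 ]
240 310 0.32821307 [ 0.7588 -0.2531  0.0761]
272 310 0.3277 [ 0.7636 -0.216   0.0767]
bottle [ 0.7526 -0.2754  0.0301] [ 0.8233 -0.2043  0.1988] [ 0.773  -0.2363  0.1231]
[ 0.7554 -0.2723  0.0301] [ 0.8032 -0.2044  0.0999]
```

View pics/w7c.png

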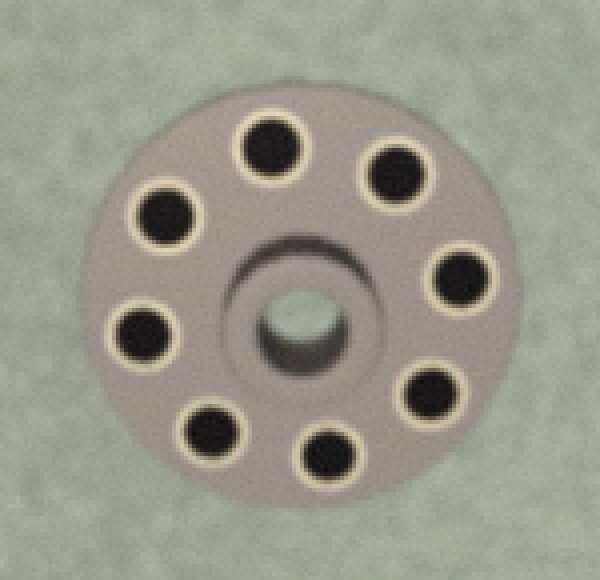

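```bash
python3 -m creep '{"slide":[[0.017,0.013,-0.33],[0.017,0.013,-0.6],[0.017,0.013,-0.9],[0.017,0.013,-0.9],[0.017,0.013,-0.9]],"twist":[[0,0,0],[0,0,0],[0,0,0],[0,0,0],[0,0,0]],"fingers":[1,1,1,1,1]}' 40
python3 snap.py
```

```text
clock: 10.9
position: [0.6082, -0.2142, 0.067]
ee_rot: [-0.001, 0.066, 0.998, 0.0]
contact_force: [1.0, -0.6, 0.7]
width: 0.0851
10.9 [ 0.6082 -0.2142  0.067 ] [-0.0008  0.0662  0.9978  0.0005] [ 1.0149 -0.6234  0.6616] 0.08508377313238315 [-0.4466  0.5019  1.5761  0.0003  1.0654 -1.8851]
```

```bash
python3 -m creep '{"slide":[[0,0,-0.2],[0,0,-0.367],[0,0,-0.367],[0,0,-0.367],[0,0,-0.367],[0,0,-0.367],[0,0,-0.367],[0,0,-0.367],[0,0,-0.367],[0,0,-0.367]],"twist":[[0,0,0],[0,0,0],[0,0,0],[0,0,0],[0,0,0],[0,0,0],[0,0,0],[0,0,0],[0,0,0],[0,0,0]],"fingers":[1,1,1,-1,-1,-1,-1,-1,-1,-1]}' 40
python3 snap.py wrist8
```

```text
clock: 11.9
position: [0.6098, -0.2159, 0.0145]
ee_rot: [0.002, 0.067, 0.998, -0.0]
contact_force: [-0.1, 0.5, 7.0]
width: 0.0433
11.95 [ 0.6098 -0.2158  0.0145] [ 0.0018  0.0669  0.9978 -0.0005] [-0.7566  1.3213  6.3776] 0.042902667249041154 [-0.448   0.5568  1.6294  0.0006  0.9517 -1.8852]
```

View pics/wrist8.png

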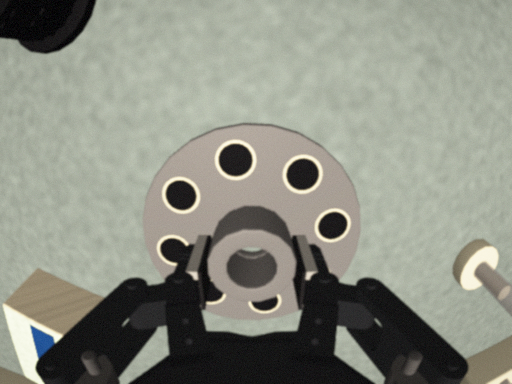

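```bash
python3 -m creep '{"slide":[[0,0,0.15],[0,0,0.4],[0,0,0.7],[0,0,1],[0,0,1]],"twist":[[0,0,0],[0,0,0],[0,0,0],[0,0,0],[0,0,0]],"fingers":[-1,-1,-1,-1,-1]}' 40
python3 -m creep '{"slide":[[-0.05,0.2,0.25],[-0.13,0.45,0.5],[-0.2,0.7,0.75],[-0.267,0.907,0.833],[-0.267,0.907,0.833]],"twist":[[0,0,0],[0,0,0],[0,0,0],[0,0,0],[0,0,0]],"fingers":[-1,-1,-1,-1,-1]}' 40
python3 -m creep '{"slide":[[-0.08,0.2,0.067],[-0.16,0.43,0.067],[-0.25,0.65,0.067],[-0.333,0.867,0.067],[-0.333,0.867,0.067]],"twist":[[-0.0028,-0.0206,0],[-0.0056,-0.0413,0],[-0.0084,-0.062,0],[-0.0112,-0.0826,0],[-0.0112,-0.0826,0]],"fingers":[-1,-1,-1,-1,-1]}' 40
python3 snap.py wrist9
```

```text
clock: 12.45
position: [0.6125, -0.2174, 0.1704]
ee_rot: [0.007, 0.067, 0.998, -0.003]
contact_force: [0.8, 0.1, -0.8]
width: 0.0428
clock: 12.95
position: [0.5677, -0.0751, 0.2907]
ee_rot: [0.003, 0.065, 0.998, 0.001]
contact_force: [0.6, -0.8, -2.6]
width: 0.0431
clock: 13.45
position: [0.5074, 0.0542, 0.2892]
ee_rot: [0.252, 0.062, 0.966, -0.017]
contact_force: [-1.3, -0.2, -2.9]
width: 0.0431
13.5 [0.5121 0.0527 0.2925] [ 0.2543  0.0622  0.965  -0.0173] [ 0.7415  0.1131 -1.531 ] 0.04330568418821298 [ 0.0209 -0.0972  1.8956 -0.1018  0.8353 -1.3723]
```

View pics/wrist9.png

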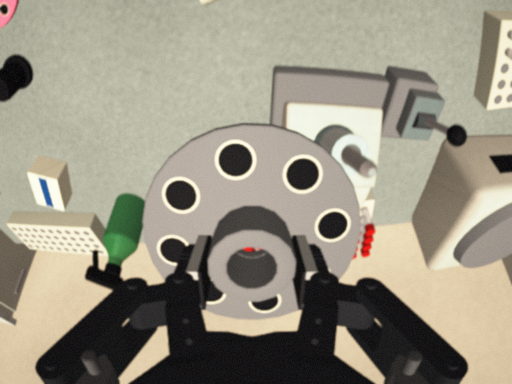

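```bash
python3 -m creep '{"slide":[[0,0.3,0],[0.02,0.55,0],[0.039,0.716,-0.1],[0.039,0.716,-0.224],[0.039,0.716,-0.224],[0.039,0.716,-0.224]],"twist":[[0,0,0],[0,0,0],[0,0,0],[0,0,0],[0,0,0],[0,0,0]],"fingers":[-1,-1,-1,-1,-1,-1]}' 40
python3 snap.py wrist10
python3 - <<'E'
from rig import telemetry
import numpy as np
from scipy.spatial.transform import Rotation as Ro
s=telemetry.get_state();p=s["position"];R=Ro.from_quat(s["ee_rot"],scalar_first=True).as_matrix()
psi=np.radians(-7.7);cu,sn=np.cos(psi),np.sin(psi);d=np.array([-.5*cu,-.5*sn,.866]);y=np.array([-sn,cu,0]);x=np.cross(y,d)
r=p-[.6145,.147,.09];print("xyz_s",r@x,r@y,r@d,"tilt err",np.degrees(np.arccos(-R[:,2]@d)),-R[:,2]@x,-R[:,2]@y)
E
```

```text
clock: 14.1
position: [0.5252, 0.1574, 0.263]
ee_rot: [0.258, 0.065, 0.964, -0.018]
contact_force: [-0.5, -0.2, -1.4]
width: 0.0428
14.15 [0.5255 0.1574 0.2639] [ 0.2586  0.0652  0.9636 -0.0176] [ 0.6432  0.3716 -2.1774] 0.04285132606417492 [ 0.307   0.0024  1.8812 -0.3035  0.7999 -0.9671]
xyz_s 0.009354812177186353 -0.0016219659211104166 0.1954325095213015 tilt err 0.3836099431361857 -0.0006773416135784638 0.0006058176066119042
```

View pics/wrist10.png

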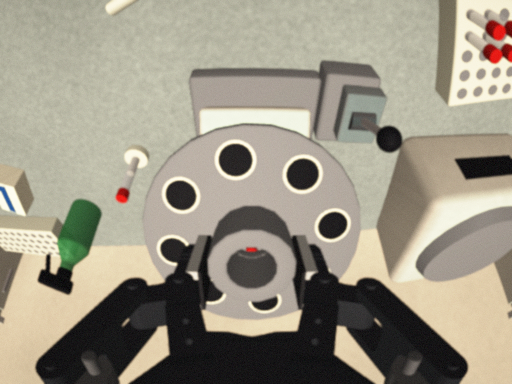

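```bash
cat > pose.py <<'E'
from rig import telemetry
import numpy as np
from scipy.spatial.transform import Rotation as Ro
s=telemetry.get_state();p=s["position"];R=Ro.from_quat(s["ee_rot"],scalar_first=True).as_matrix()
psi=np.radians(-7.7);cu,sn=np.cos(psi),np.sin(psi);d=np.array([-.5*cu,-.5*sn,.866]);y=np.array([-sn,cu,0]);x=np.cross(y,d)
r=p-[.6145,.147,.09];np.set_printoptions(precision=4,suppress=True)
print("xyz_s",np.array([r@x,r@y,r@d]),"F",s["contact_force"],"dirs x,y,d /0.15:",x/.15*.01,y/.15*.01,d/.15*.01,"(per 10mm)")
E
python3 -m creep '{"slide":[[-0.05,0.02,-0.03],[0,0.01,-0.1],[0.049,0.004,-0.203],[0.049,0.004,-0.203],[0.049,0.004,-0.203],[0.049,0.004,-0.203]],"twist":[[0,0,0],[0,0,0],[0,0,0],[0,0,0],[0,0,0],[0,0,0]],"fingers":[-1,-1,-1,-1,-1,-1]}' 40
python3 pose.py; python3 snap.py wrist11 side11; python3 -c "
import cv2;i=cv2.imread('pics/side11.png');cv2.imwrite('pics/s11c.png',cv2.resize(i[80:200,140:270],None,fx=5,fy=5,interpolation=cv2.INTER_CUBIC))"
```

```text
clock: 14.75
position: [0.5318, 0.1587, 0.2333]
ee_rot: [0.259, 0.065, 0.964, -0.017]
contact_force: [-0.2, 0.0, -1.4]
width: 0.0429
xyz_s [-0.0007  0.0005  0.1659] F [-0.1588  0.0484 -1.3876] dirs x,y,d /0.15: [ 0.0572 -0.0077  0.0333] [0.0089 0.0661 0.    ] [-0.033   0.0045  0.0577] (per 10mm)
14.85 [0.5317 0.1589 0.2336] [ 0.2588  0.0646  0.9636 -0.0172] [ 0.2003  0.0041 -1.1755] 0.04292947916607461 [ 0.3047  0.0376  1.9261 -0.3272  0.7221 -0.9358]
```

View pics/s11c.png

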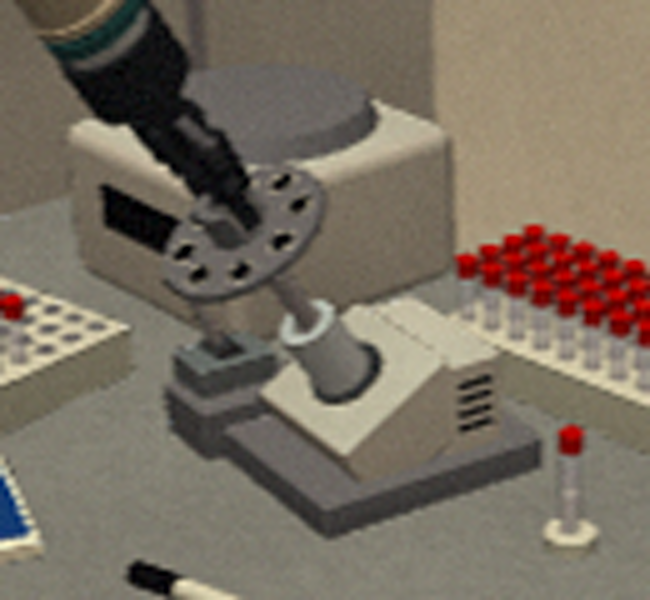

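View pics/wrist11.png

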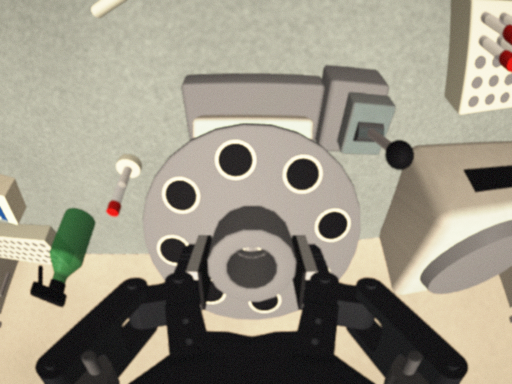

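```bash
python3 -m creep '{"slide":[[0.034,-0.005,-0.058],[0.068,-0.009,-0.115],[0.102,-0.014,-0.172],[0.136,-0.018,-0.229],[0.153,-0.02,-0.258],[0.153,-0.02,-0.258]],"twist":[[0,0,0],[0,0,0],[0,0,0],[0,0,0],[0,0,0],[0,0,0]],"fingers":[-1,-1,-1,-1,-1,-1]}' 40
python3 pose.py; python3 snap.py wrist12; python3 -c "
import cv2;i=cv2.imread('pics/wrist12.png');cv2.imwrite('pics/w12c.png',cv2.resize(i[190:330,160:340],None,fx=4,fy=4,interpolation=cv2.INTER_CUBIC))"
```

```text
clock: 15.45
position: [0.5545, 0.1555, 0.1928]
ee_rot: [0.257, 0.065, 0.964, -0.018]
contact_force: [0.1, -0.7, -1.2]
width: 0.0431
xyz_s [-0.0011  0.0004  0.1193] F [ 0.1294 -0.7086 -1.1588] dirs x,y,d /0.15: [ 0.0572 -0.0077  0.0333] [0.0089 0.0661 0.    ] [-0.033   0.0045  0.0577] (per 10mm)
15.5 [0.5545 0.1556 0.1933] [ 0.2576  0.0646  0.9639 -0.0177] [ 0.1512 -0.6231 -1.5136] 0.04306014222860906 [ 0.2806  0.1082  1.9588 -0.3543  0.62   -0.9143]
```

View pics/w12c.png

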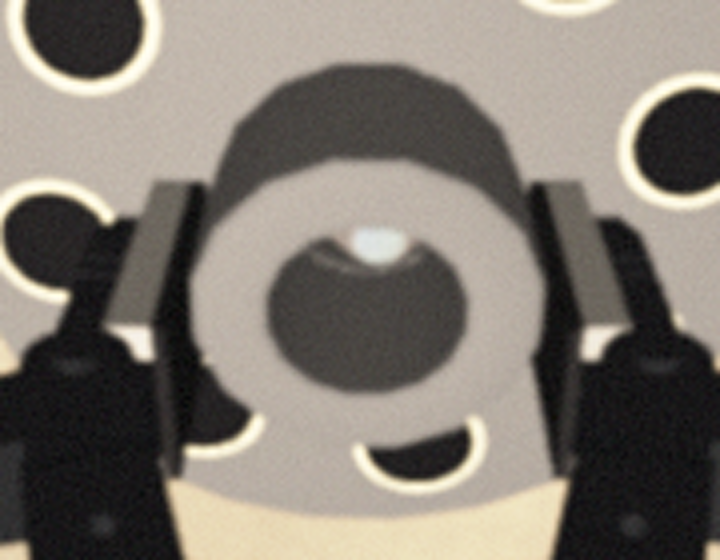

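```bash
python3 -m creep '{"slide":[[0.025,0,-0.028],[0.045,-0.002,-0.063],[0.065,-0.003,-0.099],[0.085,-0.006,-0.135],[0.106,-0.008,-0.17],[0.106,-0.008,-0.17]],"twist":[[0,0,0],[0,0,0],[0,0,0],[0,0,0],[0,0,0],[0,0,0]],"fingers":[-1,-1,-1,-1,-1,-1]}' 40
python3 pose.py; python3 snap.py wrist13; python3 -c "
import cv2;i=cv2.imread('pics/wrist13.png');cv2.imwrite('pics/w13c.png',cv2.resize(i[190:330,160:340],None,fx=4,fy=4,interpolation=cv2.INTER_CUBIC))"
```

```text
clock: 16.1
position: [0.5702, 0.1543, 0.1673]
ee_rot: [0.257, 0.065, 0.964, -0.018]
contact_force: [0.7, -0.3, -1.8]
width: 0.0427
xyz_s [-0.0002  0.0013  0.0894] F [ 0.7161 -0.3447 -1.8458] dirs x,y,d /0.15: [ 0.0572 -0.0077  0.0333] [0.0089 0.0661 0.    ] [-0.033   0.0045  0.0577] (per 10mm)
16.15 [0.5702 0.1544 0.1678] [ 0.2575  0.0646  0.9639 -0.0176] [ 0.3108 -0.5293 -1.2597] 0.04332325175808299 [ 0.2676  0.1577  1.9735 -0.3795  0.556  -0.8919]
```

View pics/w13c.png

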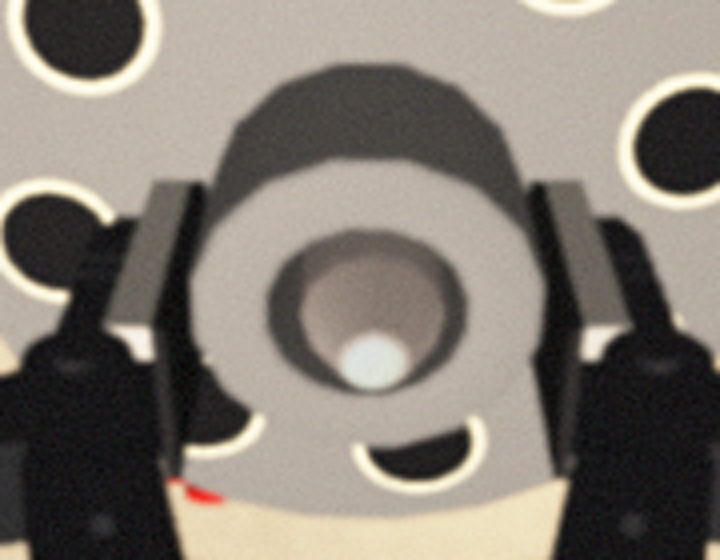

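```bash
python3 -m creep '{"slide":[[0.02,-0.003,-0.035],[0.04,-0.005,-0.069],[0.04,-0.005,-0.069],[0.04,-0.005,-0.069]],"twist":[[0,0,0],[0,0,0],[0,0,0],[0,0,0]],"fingers":[-1,-1,-1,-1]}' 40
python3 pose.py
python3 -m creep '{"slide":[[0,0,0],[0,0,0],[0,0,0],[0,0,0],[0,0,0],[0,0,0],[-0.033,0.004,0.058],[-0.1,0.013,0.173],[-0.198,0.027,0.346],[-0.33,0.045,0.577],[-0.429,0.058,0.75],[-0.429,0.058,0.75]],"twist":[[0,0,0],[0,0,0],[0,0,0],[0,0,0],[0,0,0],[0,0,0],[0,0,0],[0,0,0],[0,0,0],[0,0,0],[0,0,0],[0,0,0]],"fingers":[1,1,1,1,1,1,1,1,1,1,1,1]}' 40
python3 snap.py wrist14 side14; python3 -c "
import cv2;i=cv2.imread('pics/side14.png');cv2.imwrite('pics/s14c.png',cv2.resize(i[80:200,140:270],None,fx=5,fy=5,interpolation=cv2.INTER_CUBIC))"
```

```text
clock: 16.55
position: [0.5763, 0.1538, 0.1579]
ee_rot: [0.258, 0.065, 0.964, -0.018]
contact_force: [-0.3, 0.8, -0.4]
width: 0.0432
xyz_s [0.0004 0.0016 0.0782] F [-0.3442  0.7821 -0.3848] dirs x,y,d /0.15: [ 0.0572 -0.0077  0.0333] [0.0089 0.0661 0.    ] [-0.033   0.0045  0.0577] (per 10mm)
clock: 17.75
position: [0.5125, 0.1636, 0.2764]
ee_rot: [0.262, 0.064, 0.963, -0.015]
contact_force: [0.4, 0.7, 0.0]
width: 0.0852
17.85 [0.5117 0.1627 0.2717] [ 0.2589  0.0644  0.9636 -0.0169] [ 0.8793 -0.0186  0.2881] 0.08570051662263578 [ 0.3304 -0.0199  1.8832 -0.3095  0.8243 -0.9483]
```

View pics/s14c.png

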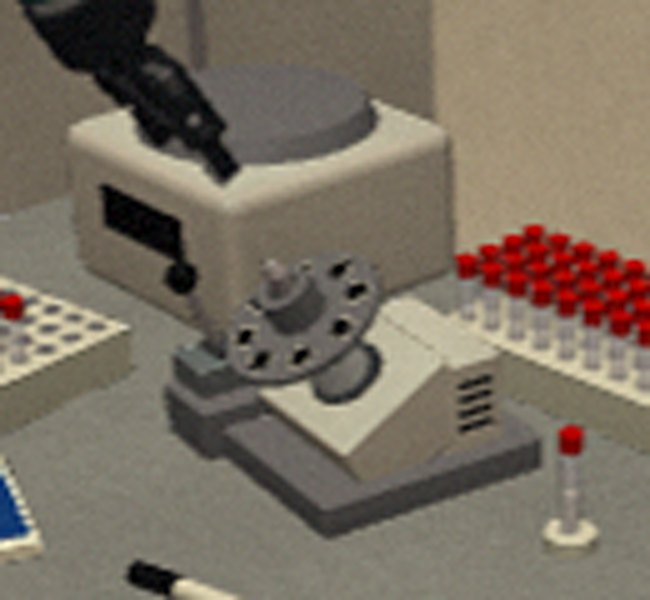

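View pics/wrist14.png

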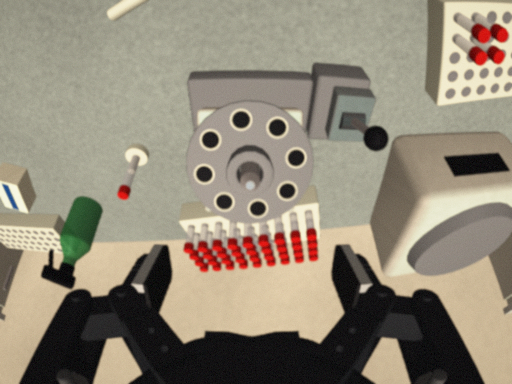

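```bash
cat >> h.py <<'E'
def wproj(d,p):
    h=d["depth"].shape[0];f=h/2/np.tan(np.radians(float(d["fovy"]))/2)
    T=d["world_from_camera"];c=T[:3,:3].T@(np.asarray(p)-T[:3,3]);r=np.hypot(c[0],c[1]);th=np.arctan2(r,c[2]);return np.array([d["cx"],d["cy"]])+c[:2]/r*th*f
E
python3 - <<'E'
from h import *
d=load("wrist14.npz");I=d["img"].copy();I=cv2.resize(I[90:230,180:325],None,fx=5,fy=5,interpolation=cv2.INTER_CUBIC)
psi=np.radians(-7.7);cu,sn=np.cos(psi),np.sin(psi);dd=np.array([-.5*cu,-.5*sn,.866]);y=np.array([-sn,cu,0]);x=np.cross(y,dd);F=np.array([.6145,.147,.09])
for s,r,col in((.098,.022,(0,0,255)),(.098,.012,(0,0,255)),(.068,.065,(255,0,0)),(.12,.004,(0,255,0))):
    for a in np.linspace(0,2*np.pi,40):
        p=wproj(d,F+s*dd+r*(x*np.cos(a)+y*np.sin(a)));q=((p-[180,90])*5+2).astype(int);cv2.circle(I,tuple(int(k) for k in q),2,col,-1)
cv2.imwrite("pics/w14o.png",I)
E
```

```text
(no output)
```

View pics/w14o.png

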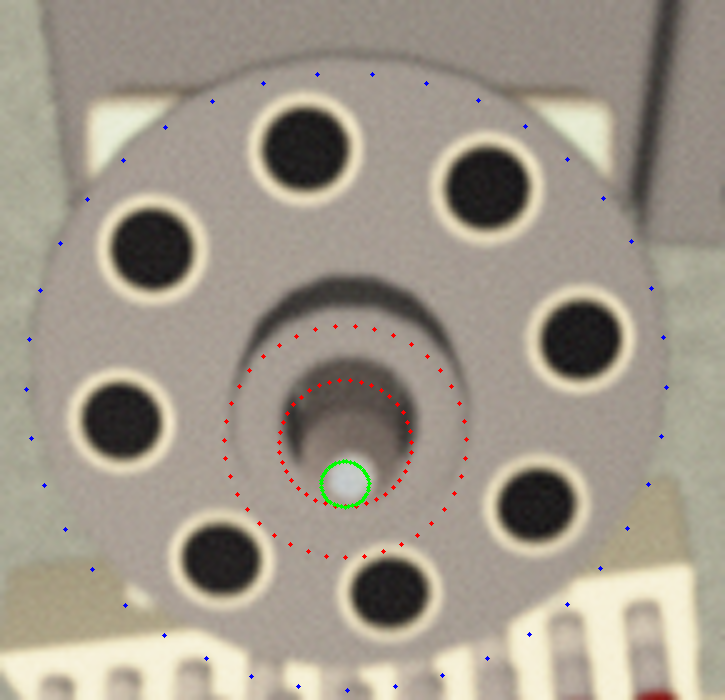

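```bash
python3 -m creep '{"slide":[[-0.1,-0.1,0.1],[-0.1,-0.4,0.1],[-0.103,-0.79,0],[-0.103,-0.79,0]],"twist":[[0.0028,0.02,0],[0.0056,0.041,0],[0.0084,0.062,0],[0.0112,0.0826,0]],"fingers":[1,1,1,1]}' 40
python3 -m creep '{"slide":[[-0.103,-0.79,-0.16],[-0.103,-0.79,-0.16],[-0.103,-0.79,-0.16]],"twist":[[0,0,0],[0,0,0],[0,0,0]],"fingers":[1,1,1]}' 40
python3 -m creep '{"slide":[[-0.103,-0.79,-0.16],[-0.103,-0.79,-0.16],[-0.103,-0.79,-0.16]],"twist":[[0,0,0],[0,0,0],[0,0,0]],"fingers":[1,1,1]}' 40
python3 -m creep '{"slide":[[-0.103,-0.79,-0.16],[-0.103,-0.79,-0.16],[-0.103,-0.79,-0.16],[-0.103,-0.79,-0.16],[-0.103,-0.79,-0.16]],"twist":[[0,0,0],[0,0,0],[0,0,0],[0,0,0],[0,0,0]],"fingers":[1,1,1,1,1]}' 40
python3 snap.py wrist15
```

```text
clock: 18.25
position: [0.4958, 0.039, 0.2693]
ee_rot: [-0.004, 0.07, 0.998, -0.001]
contact_force: [-0.4, -0.4, -0.1]
width: 0.0853
clock: 18.55
position: [0.4798, -0.0783, 0.2434]
ee_rot: [-0.003, 0.069, 0.998, -0.0]
contact_force: [-0.6, 0.7, 0.4]
width: 0.0853
clock: 18.85
position: [0.4641, -0.1967, 0.2198]
ee_rot: [-0.002, 0.069, 0.998, 0.0]
contact_force: [1.0, 0.5, 1.2]
width: 0.0854
clock: 19.35
position: [0.4494, -0.3113, 0.1969]
ee_rot: [-0.002, 0.068, 0.998, 0.002]
contact_force: [0.2, 1.4, -0.4]
width: 0.0855
19.4 [ 0.4498 -0.3106  0.1975] [-0.0011  0.067   0.9977  0.0013] [0.8236 0.1209 0.0445] 0.0854592398816621 [-0.7322  0.2566  1.6188  0.0007  1.2697 -2.1691]
```

View pics/wrist15.png

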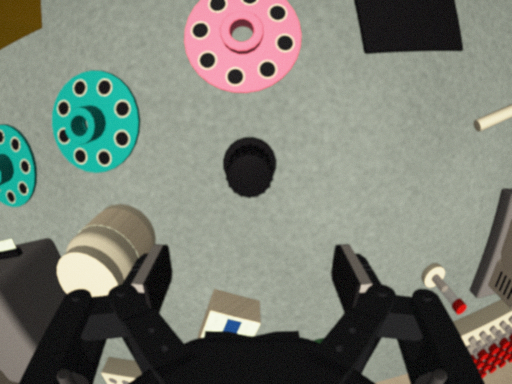

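Run:
```python
from h import *
np.set_printoptions(precision=4,suppress=True)
d=load("wrist15.npz");g=d["img"].mean(2)
M,c=blob((g<80).astype(np.uint8),(210,125,295,210))
print(c.min(0),c.max(0))
up=c[c[:,1]<150];lo=c[c[:,1]>178]
print("flange",fitc(np.array([wray(d,u,v,.01)[:2] for u,v in up])))
print("top",fitc(np.array([wray(d,u,v,.06)[:2] for u,v in lo])))
i=np.clip(d["img"][120:215,200:300].astype(float)*4-60,0,255).astype(np.uint8);cv2.imwrite("pics/w15c.png",cv2.resize(i,None,fx=6,fy=6,interpolation=cv2.INTER_CUBIC))
```

```text
[224 137] [275 196]
flange (array([ 0.4469, -0.3137]), np.float64(0.02899533399707657))
top (array([ 0.4475, -0.3137]), np.float64(0.02193249543533037))
```

View pics/w15c.png

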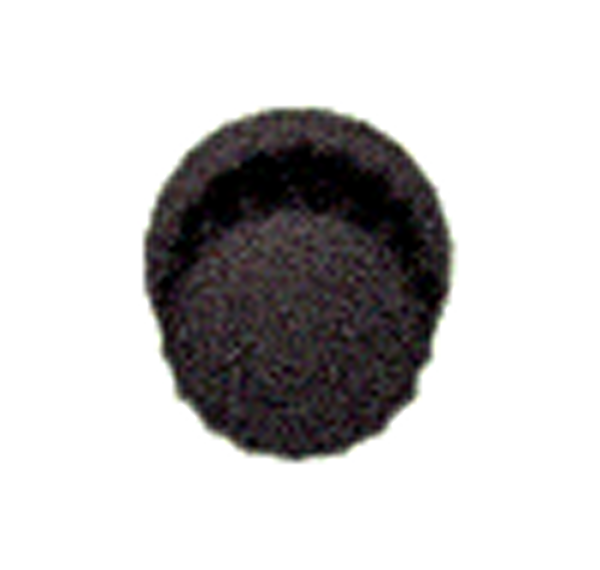

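```bash
python3 -m creep '{"slide":[[-0.013,-0.02,-0.33],[-0.013,-0.02,-0.6],[-0.013,-0.02,-0.9],[-0.013,-0.02,-0.9],[-0.013,-0.02,-0.9]],"twist":[[0,0,0],[0,0,0],[0,0,0],[0,0,0],[0,0,0]],"fingers":[1,1,1,1,1]}' 40
python3 -m creep '{"slide":[[0,0,-0.15],[0,0,-0.243],[0,0,-0.243],[0,0,-0.243],[0,0,-0.243],[0,0,-0.243],[0,0,-0.243],[0,0,-0.243],[0,0,-0.243],[0,0,-0.243]],"twist":[[0,0,0],[0,0,0],[0,0,0],[0,0,0],[0,0,0],[0,0,0],[0,0,0],[0,0,0],[0,0,0],[0,0,0]],"fingers":[1,1,1,-1,-1,-1,-1,-1,-1,-1]}' 40
python3 snap.py wrist16
```

```text
clock: 19.9
position: [0.4485, -0.3134, 0.064]
ee_rot: [-0.001, 0.066, 0.998, 0.001]
contact_force: [-0.4, 0.3, 0.2]
width: 0.0854
clock: 20.9
position: [0.4492, -0.3151, 0.029]
ee_rot: [0.001, 0.067, 0.998, -0.001]
contact_force: [-0.6, 0.9, 5.9]
width: 0.0449
20.95 [ 0.4492 -0.3151  0.029 ] [ 0.0011  0.0669  0.9978 -0.0006] [-1.2322  1.0026  5.8714] 0.0451514043254909 [-0.7387  0.425   1.844   0.0005  0.8702 -2.176 ]
```

View pics/wrist16.png

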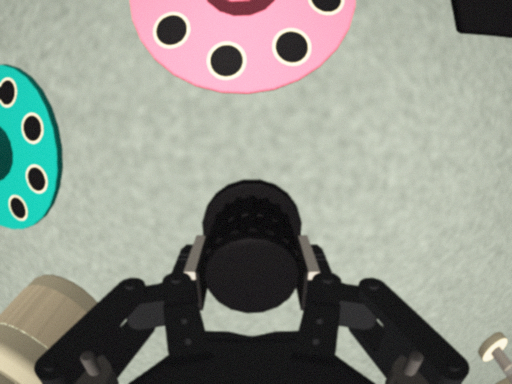

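```bash
python3 -m creep '{"slide":[[0,0,0.15],[0,0,0.4],[0,0,0.7],[0,0,0.95]],"twist":[[0,0,0],[0,0,0],[0,0,0],[0,0,0]],"fingers":[-1,-1,-1,-1]}' 40
python3 -m creep '{"slide":[[0.03,0.25,0.25],[0.07,0.5,0.5],[0.1,0.75,0.75],[0.133,0.933,0.8]],"twist":[[0,0,0],[0,0,0],[0,0,0],[0,0,0]],"fingers":[-1,-1,-1,-1]}' 40
python3 -m creep '{"slide":[[0.03,0.3,0],[0.07,0.6,0],[0.1,0.933,0],[0.133,0.933,0]],"twist":[[0,0,0],[0,0,0],[0,0,0],[0,0,0]],"fingers":[-1,-1,-1,-1]}' 40
python3 -m creep '{"slide":[[0.03,0.22,0],[0.07,0.45,0],[0.1,0.68,0],[0.133,0.933,0],[0.133,0.933,0],[0.133,0.933,0]],"twist":[[-0.0028,-0.0206,0],[-0.0056,-0.0413,0],[-0.0084,-0.062,0],[-0.0112,-0.0826,0],[-0.0112,-0.0826,0],[-0.0112,-0.0826,0]],"fingers":[-1,-1,-1,-1,-1,-1]}' 40
python3 pose.py; python3 snap.py
```

```text
clock: 21.35
position: [0.4484, -0.3147, 0.1723]
ee_rot: [0.001, 0.067, 0.998, -0.0]
contact_force: [0.6, -0.5, -1.2]
width: 0.0451
clock: 21.75
position: [0.4692, -0.1739, 0.294]
ee_rot: [0.003, 0.067, 0.998, -0.001]
contact_force: [1.0, 0.2, -1.7]
width: 0.0449
clock: 22.15
position: [0.4872, -0.0285, 0.2905]
ee_rot: [-0.0, 0.063, 0.998, 0.002]
contact_force: [0.2, -1.6, -1.0]
width: 0.0452
clock: 22.75
position: [0.5065, 0.1065, 0.2896]
ee_rot: [0.258, 0.063, 0.964, -0.017]
contact_force: [0.7, -1.1, -0.6]
width: 0.0451
xyz_s [ 0.0118 -0.0546  0.2236] F [ 0.6864 -1.104  -0.6349] dirs x,y,d /0.15: [ 0.0572 -0.0077  0.0333] [0.0089 0.0661 0.    ] [-0.033   0.0045  0.0577] (per 10mm)
22.75 [0.5065 0.1065 0.2896] [ 0.2577  0.0626  0.964  -0.0174] [ 0.6864 -1.104  -0.6349] 0.045051671519660864 [ 0.1817 -0.0797  1.8913 -0.2086  0.8399 -1.1587]
```

```bash
python3 -m creep '{"slide":[[0,0.2,0],[0.03,0.359,-0.05],[0.08,0.359,-0.212],[0.08,0.359,-0.212],[0.08,0.359,-0.212],[0.08,0.359,-0.212]],"twist":[[0,0,0],[0,0,0],[0,0,0],[0,0,0],[0,0,0],[0,0,0]],"fingers":[-1,-1,-1,-1,-1,-1]}' 40
python3 pose.py; python3 snap.py wrist17
```

```text
clock: 23.35
position: [0.5211, 0.158, 0.2592]
ee_rot: [0.259, 0.066, 0.964, -0.018]
contact_force: [0.2, -0.0, -0.9]
width: 0.045
xyz_s [ 0.0032 -0.0016  0.1935] F [ 0.232  -0.0452 -0.9001] dirs x,y,d /0.15: [ 0.0572 -0.0077  0.0333] [0.0089 0.0661 0.    ] [-0.033   0.0045  0.0577] (per 10mm)
23.4 [0.521  0.1582 0.2594] [ 0.259   0.0655  0.9635 -0.0174] [ 0.0364 -0.4563 -0.1484] 0.045039907685891827 [ 0.3127 -0.0002  1.8962 -0.311   0.7887 -0.9535]
```

View pics/wrist17.png

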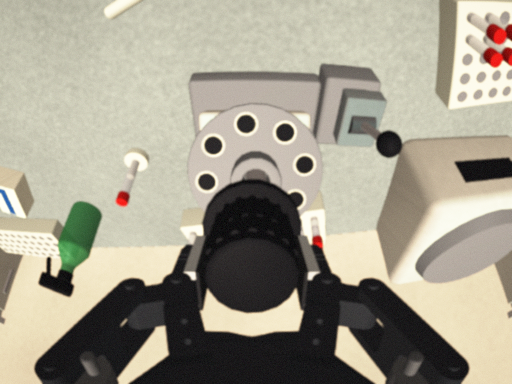

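```bash
python3 -m creep '{"slide":[[-0.02,0.02,-0.01],[0.03,0.014,-0.1],[0.062,0.01,-0.15],[0.092,0.006,-0.201],[0.092,0.006,-0.201],[0.092,0.006,-0.201]],"twist":[[0,0,0],[0,0,0],[0,0,0],[0,0,0],[0,0,0],[0,0,0]],"fingers":[-1,-1,-1,-1,-1,-1]}' 40
python3 pose.py; python3 snap.py wrist18 side18; python3 -c "
import cv2;i=cv2.imread('pics/side18.png');cv2.imwrite('pics/s18c.png',cv2.resize(i[80:200,140:270],None,fx=5,fy=5,interpolation=cv2.INTER_CUBIC))"
```

```text
clock: 24.0
position: [0.5339, 0.16, 0.2276]
ee_rot: [0.258, 0.065, 0.964, -0.018]
contact_force: [-0.0, -0.5, -0.0]
width: 0.0453
xyz_s [-0.0019  0.0021  0.16  ] F [-0.0138 -0.5464 -0.0051] dirs x,y,d /0.15: [ 0.0572 -0.0077  0.0333] [0.0089 0.0661 0.    ] [-0.033   0.0045  0.0577] (per 10mm)
24.1 [0.534  0.1602 0.2282] [ 0.2584  0.0646  0.9637 -0.0173] [-0.3725 -0.3747 -1.6489] 0.044719635819340395 [ 0.3062  0.047   1.9303 -0.3329  0.7103 -0.9274]
```

View pics/s18c.png

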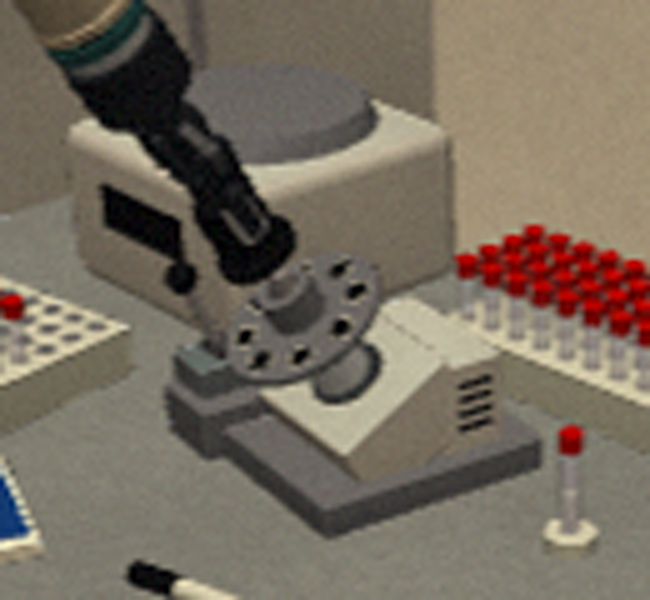

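```bash
python3 -m creep '{"slide":[[0.018,-0.006,-0.013],[0.035,-0.009,-0.042],[0.051,-0.011,-0.07],[0.067,-0.014,-0.099],[0.067,-0.014,-0.099]],"twist":[[0,0,0],[0,0,0],[0,0,0],[0,0,0],[0,0,0]],"fingers":[-1,-1,-1,-1,-1]}' 40
python3 pose.py
```

```text
clock: 24.6
position: [0.5437, 0.1577, 0.2117]
ee_rot: [0.257, 0.065, 0.964, -0.018]
contact_force: [0.2, 0.7, -0.4]
width: 0.045
xyz_s [-0.0011  0.0011  0.1412] F [ 0.1714  0.7332 -0.4283] dirs x,y,d /0.15: [ 0.0572 -0.0077  0.0333] [0.0089 0.0661 0.    ] [-0.033   0.0045  0.0577] (per 10mm)
```

Free of contact; 11 mm more.

```bash
python3 -m creep '{"slide":[[0.016,-0.003,-0.017],[0.029,-0.004,-0.04],[0.042,-0.006,-0.06],[0.042,-0.006,-0.06],[0.042,-0.006,-0.06]],"twist":[[0,0,0],[0,0,0],[0,0,0],[0,0,0],[0,0,0]],"fingers":[-1,-1,-1,-1,-1]}' 40
python3 pose.py; python3 snap.py side19 wrist19; python3 -c "
import cv2;i=cv2.imread('pics/side19.png');cv2.imwrite('pics/s19c.png',cv2.resize(i[80:200,140:270],None,fx=5,fy=5,interpolation=cv2.INTER_CUBIC))"
```

```text
clock: 25.1
position: [0.5502, 0.1571, 0.2038]
ee_rot: [0.258, 0.065, 0.964, -0.017]
contact_force: [-0.2, -0.3, -1.3]
width: 0.045
xyz_s [0.0006 0.0014 0.131 ] F [-0.2307 -0.3206 -1.2928] dirs x,y,d /0.15: [ 0.0572 -0.0077  0.0333] [0.0089 0.0661 0.    ] [-0.033   0.0045  0.0577] (per 10mm)
25.2 [0.5503 0.1571 0.2041] [ 0.2582  0.0645  0.9638 -0.0174] [ 0.5893  1.232  -1.3388] 0.0450881287287701 [ 0.287   0.0915  1.9481 -0.3462  0.6462 -0.9208]
```

View pics/s19c.png

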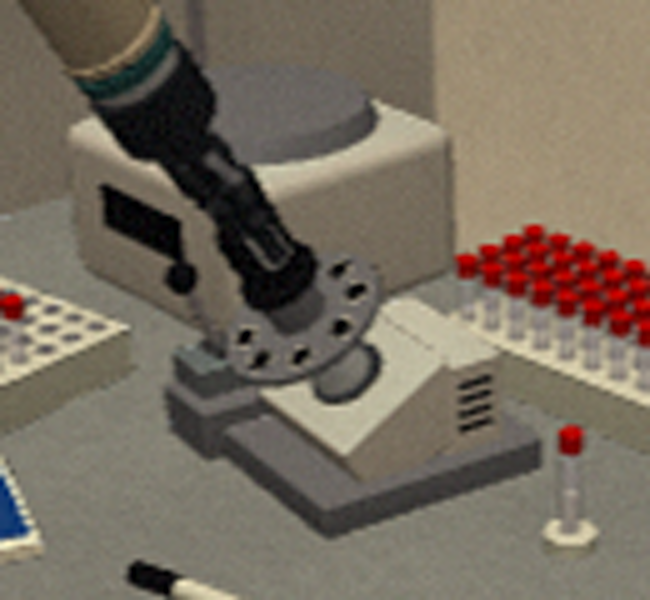

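Release from 3–4 mm up, it slides home; withdraw.

```bash
python3 -m creep '{"slide":[[0.007,-0.001,-0.012],[0.007,-0.001,-0.012],[0.007,-0.001,-0.012],[0.007,-0.001,-0.012],[0.007,-0.001,-0.012],[0.007,-0.001,-0.012],[0.007,-0.001,-0.012],[-0.033,0.004,0.058],[-0.1,0.013,0.173],[-0.198,0.027,0.346],[-0.33,0.045,0.577],[-0.33,0.045,0.577]],"twist":[[0,0,0],[0,0,0],[0,0,0],[0,0,0],[0,0,0],[0,0,0],[0,0,0],[0,0,0],[0,0,0],[0,0,0],[0,0,0],[0,0,0]],"fingers":[-1,-1,1,1,1,1,1,1,1,1,1,1]}' 40
python3 pose.py; python3 snap.py wrist20 side20
python3 - <<'E'
from h import *
i=cv2.imread('pics/side20.png');cv2.imwrite('pics/s20c.png',cv2.resize(i[80:200,140:270],None,fx=5,fy=5,interpolation=cv2.INTER_CUBIC))
d=load("wrist20.npz");I=np.clip(d["img"].astype(float)*2,0,255).astype(np.uint8);I=cv2.resize(I[90:250,180:325],None,fx=3.7,fy=3.7,interpolation=cv2.INTER_CUBIC)
psi=np.radians(-7.7);cu,sn=np.cos(psi),np.sin(psi);dd=np.array([-.5*cu,-.5*sn,.866]);y=np.array([-sn,cu,0]);x=np.cross(y,dd);F=np.array([.6145,.147,.09])-.003*x
for s,r,col in((.158,.023,(0,0,255)),(.108,.031,(0,255,255)),(.068,.065,(255,0,0))):
    for a in np.linspace(0,2*np.pi,60):
        p=wproj(d,F+s*dd+r*(x*np.cos(a)+y*np.sin(a)));q=((p-[180,90])*3.7+1.5).astype(int);cv2.circle(I,tuple(int(k) for k in q),1,col,-1)
cv2.imwrite("pics/w20o.png",I)
E
```

```text
clock: 26.4
position: [0.5015, 0.1651, 0.2972]
ee_rot: [0.263, 0.064, 0.963, -0.015]
contact_force: [0.9, 0.6, -0.3]
width: 0.0853
xyz_s [0.0045 0.0028 0.2367] F [ 0.8993  0.5982 -0.2616] dirs x,y,d /0.15: [ 0.0572 -0.0077  0.0333] [0.0089 0.0661 0.    ] [-0.033   0.0045  0.0577] (per 10mm)
26.5 [0.5006 0.1642 0.2924] [ 0.2596  0.0644  0.9634 -0.0166] [ 0.5271  0.559  -0.9015] 0.08540205513265521 [ 0.3442 -0.0495  1.8587 -0.303   0.8784 -0.9528]
```

View pics/w20o.png

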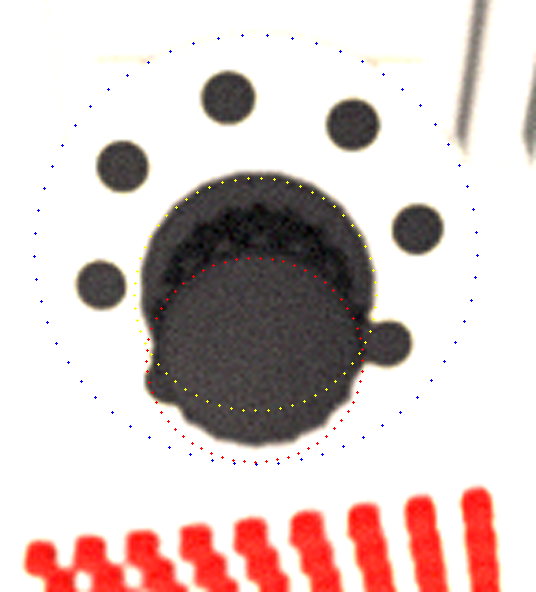

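View pics/s20c.png

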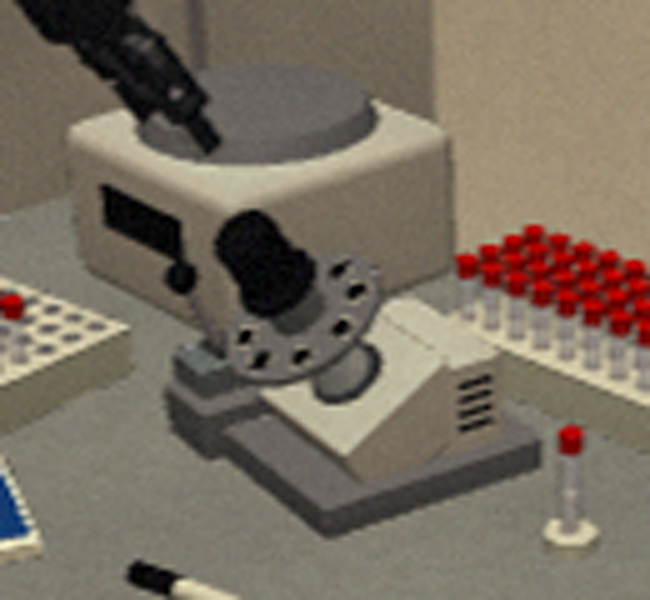

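View pics/wrist20.png

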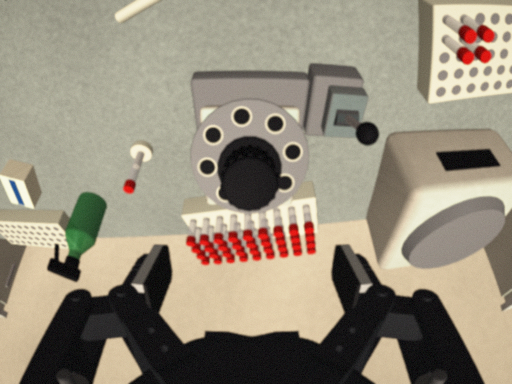

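Run:
```python
from h import *
d=load("side20.npz");k=6
I=np.clip(d["img"].astype(float)*1.7,0,255).astype(np.uint8);I=cv2.resize(I[112:172,175:245],None,fx=k*1.4,fy=k*1.4,interpolation=cv2.INTER_CUBIC);k*=1.4
psi=np.radians(-7.7);cu,sn=np.cos(psi),np.sin(psi);dd=np.array([-.5*cu,-.5*sn,.866]);y=np.array([-sn,cu,0]);x=np.cross(y,dd);F=np.array([.6145,.147,.09])-.003*x
off=np.array([0,0])
for s,r,col in((.158,.023,(0,0,255)),(.098,.031,(0,255,255)),(.06,.065,(255,0,0)),(.098,.022,(0,255,0)),(.0,.03,(255,0,255))):
    for a in np.linspace(0,2*np.pi,60):
        p=proj(d,F+(.003*x if s==0 else 0)+s*dd+r*(x*np.cos(a)+y*np.sin(a)));q=((p-[175,112])*k+k/2).astype(int);cv2.circle(I,tuple(int(v) for v in q),1,col,-1)
cv2.imwrite("pics/s20o.png",I)
```

```text
(no output)
```

View pics/s20o.png

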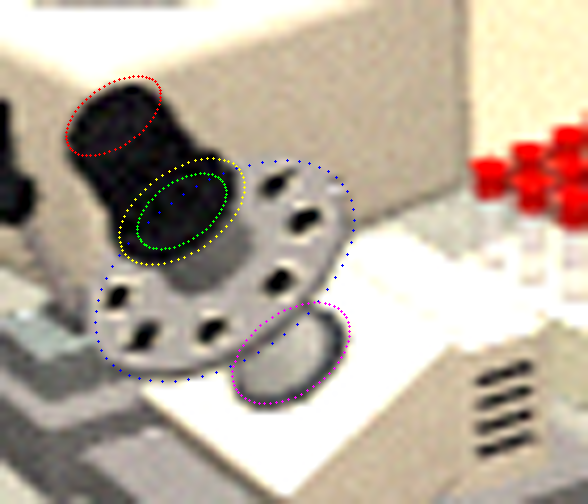

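```bash
python3 -m creep '{"slide":[[-0.15,0.1,0.05],[-0.15,0.35,0.05],[-0.05,0.6,0],[0.08,0.82,0],[0.08,0.82,-0.3],[0.08,0.82,-0.3],[0.08,0.82,-0.3]],"twist":[[0.0028,0.02,0],[0.0056,0.041,0],[0.0084,0.062,0],[0.0112,0.0826,0],[0.0112,0.0826,0],[0.0112,0.0826,0],[0.0112,0.0826,0]],"fingers":[-1,-1,-1,-1,-1,-1,-1]}' 40
python3 snap.py wrist21 side21 top21
```

```text
clock: 27.2
position: [0.5118, 0.2862, 0.2433]
ee_rot: [-0.003, 0.067, 0.998, -0.001]
contact_force: [-0.4, 0.2, 0.7]
width: -0.0003
27.35 [0.5128 0.2868 0.2475] [0.0014 0.0669 0.9978 0.0009] [-0.0974  0.4493  0.3668] -9.111927493932907e-05 [ 0.3913  0.2848  1.4519  0.0003  1.4016 -1.0458]
```

View pics/wrist21.png

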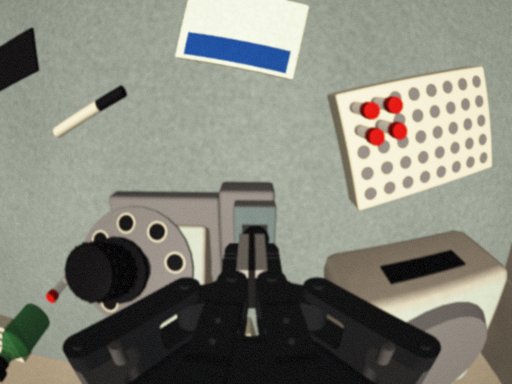

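View pics/top21.png

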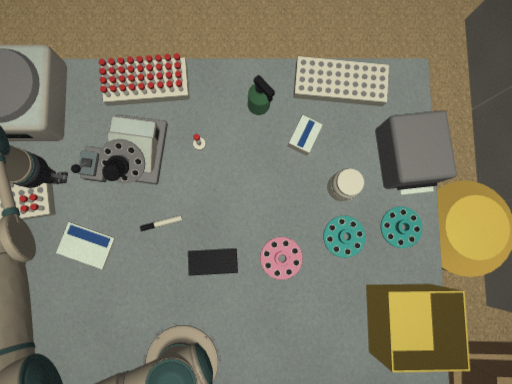

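```bash
python3 -m creep '{"slide":[[-0.07,0.01,-0.2],[-0.07,0.01,-0.5],[-0.07,0.01,-0.8],[-0.07,0.01,-0.8],[-0.07,0.01,-0.8]],"twist":[[0,0,0],[0,0,0],[0,0,0],[0,0,0],[0,0,0]],"fingers":[-1,-1,-1,-1,-1]}' 40
python3 snap.py wrist22 side22; python3 -c "
import cv2;i=cv2.imread('pics/side22.png');cv2.imwrite('pics/s22c.png',cv2.resize(i[80:200,140:270],None,fx=5,fy=5,interpolation=cv2.INTER_CUBIC))"
```

```text
clock: 27.85
position: [0.5027, 0.2885, 0.1275]
ee_rot: [0.001, 0.067, 0.998, 0.001]
contact_force: [-0.2, 0.8, -0.0]
width: -0.0001
27.95 [0.5044 0.2893 0.1291] [0.0028 0.0668 0.9978 0.0017] [ 0.9448  0.7705 -0.0616] -8.981000448159273e-05 [ 0.4007  0.3557  1.6537  0.0005  1.1257 -1.0365]
```

View pics/s22c.png

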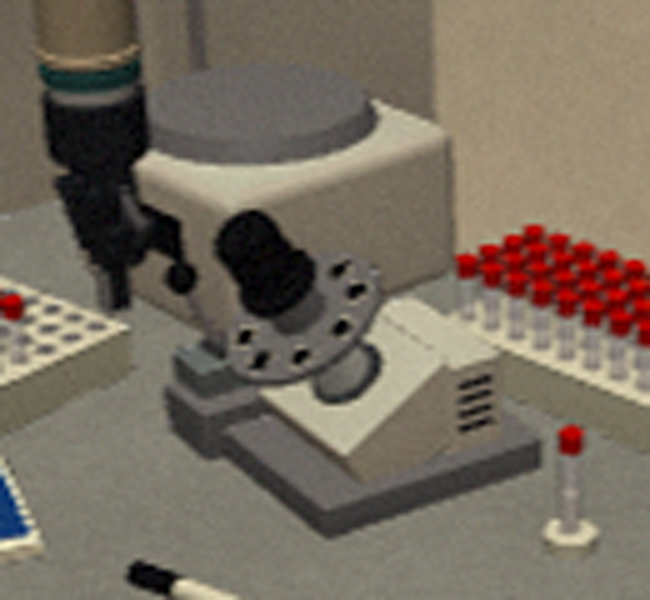

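View pics/wrist22.png

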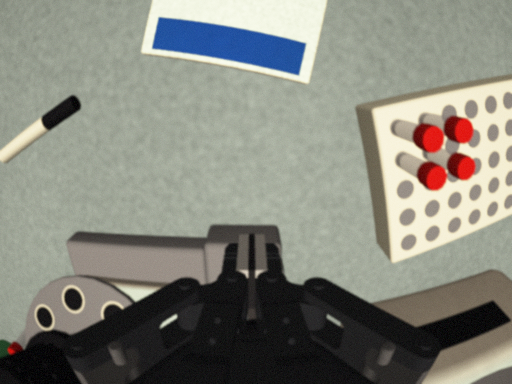

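```bash
python3 -m creep '{"slide":[[0.1,-0.013,0],[0.2,-0.027,0],[0.3,-0.04,0],[0.4,-0.054,0],[0.47,-0.063,0],[0.54,-0.073,0],[0.595,-0.08,0],[0.595,-0.08,0]],"twist":[[0,0,0],[0,0,0],[0,0,0],[0,0,0],[0,0,0],[0,0,0],[0,0,0],[0,0,0]],"fingers":[-1,-1,-1,-1,-1,-1,-1,-1]}' 40
python3 snap.py side23; python3 -c "
import cv2;i=cv2.imread('pics/side23.png');cv2.imwrite('pics/s23c.png',cv2.resize(i[80:200,140:270],None,fx=5,fy=5,interpolation=cv2.INTER_CUBIC))"
```

```text
clock: 28.75
position: [0.5928, 0.276, 0.1249]
ee_rot: [0.0, 0.067, 0.998, 0.0]
contact_force: [-0.7, -0.2, -0.4]
width: 0.0004
28.8 [0.592  0.2761 0.1251] [-0.0003  0.067   0.9978  0.    ] [0.6787 0.926  1.0608] -2.766976369076122e-05 [ 0.3298  0.4614  1.4862  0.0003  1.1945 -1.1069]
```

View pics/s23c.png

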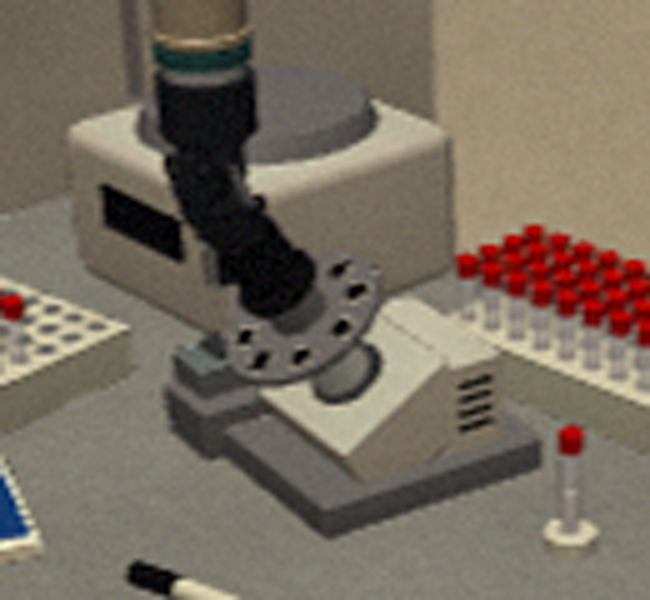

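```bash
python3 -m creep '{"slide":[[0.033,-0.004,0],[0.066,-0.009,0],[0.09,-0.012,0],[0.09,-0.012,0]],"twist":[[0,0,0],[0,0,0],[0,0,0],[0,0,0]],"fingers":[-1,-1,-1,-1]}' 40
python3 -m creep '{"slide":[[0.015,-0.002,0],[0.03,-0.004,0],[0.03,-0.004,0]],"twist":[[0,0,0],[0,0,0],[0,0,0]],"fingers":[-1,-1,-1]}' 40
python3 snap.py
```

```text
clock: 29.2
position: [0.6055, 0.2745, 0.1254]
ee_rot: [0.0, 0.067, 0.998, 0.0]
contact_force: [-0.2, 0.2, -0.1]
width: -0.0003
clock: 29.5
position: [0.6063, 0.2744, 0.1254]
ee_rot: [-0.004, 0.067, 0.998, 0.0]
contact_force: [-6.9, 1.2, 3.0]
width: 0.0
29.5 [0.6063 0.2744 0.1254] [-0.0035  0.0668  0.9978  0.0001] [-6.8586  1.2447  2.9961] 4.829473906383315e-05 [ 0.3189  0.4812  1.4503  0.0031  1.2165 -1.1192]
```

```bash
python3 -m creep '{"slide":[[-0.1,0.013,0],[-0.4,0.054,0],[-0.7,0.095,0],[-0.9,0.12,0.2],[-0.95,0.13,0.7],[-0.95,0.13,0.7],[-0.95,0.13,0.7]],"twist":[[0,0,0],[0,0,0],[0,0,0],[0,0,0],[0,0,0],[0,0,0],[0,0,0]],"fingers":[-1,-1,-1,-1,-1,-1,-1]}' 40
python3 -m creep '{"slide":[[-0.3,0.3,0.3],[-0.6,0.6,0.5],[-0.6,0.6,0.5],[-0.6,0.6,0.5],[-0.6,0.6,0.5],[-0.6,0.6,0.5]],"twist":[[0,0,0],[0,0,0],[0,0,0],[0,0,0],[0,0,0],[0,0,0]],"fingers":[-1,-1,-1,-1,-1,-1]}' 40
python3 snap.py side24 wrist24 top24; python3 -c "
import cv2;i=cv2.imread('pics/side24.png');cv2.imwrite('pics/s24c.png',cv2.resize(i[80:200,140:270],None,fx=5,fy=5,interpolation=cv2.INTER_CUBIC));i=cv2.imread('pics/top24.png');cv2.imwrite('pics/t24c.png',cv2.resize(i[105:235,60:220],None,fx=5,fy=4.6,interpolation=cv2.INTER_CUBIC))"
```

```text
clock: 30.2
position: [0.4693, 0.2949, 0.2358]
ee_rot: [0.005, 0.066, 0.998, 0.003]
contact_force: [0.8, -0.7, -0.7]
width: 0.0001
clock: 30.8
position: [0.3773, 0.3826, 0.3041]
ee_rot: [-0.001, 0.067, 0.998, -0.001]
contact_force: [-0.3, -0.0, -0.3]
width: -0.0003
30.95 [0.3776 0.3824 0.3042] [-0.0009  0.0677  0.9977 -0.0007] [ 0.3855 -0.3714 -0.1348] 6.74187319358303e-05 [ 0.6621  0.1873  1.4464  0.0001  1.5101 -0.7732]
```

View pics/s24c.png

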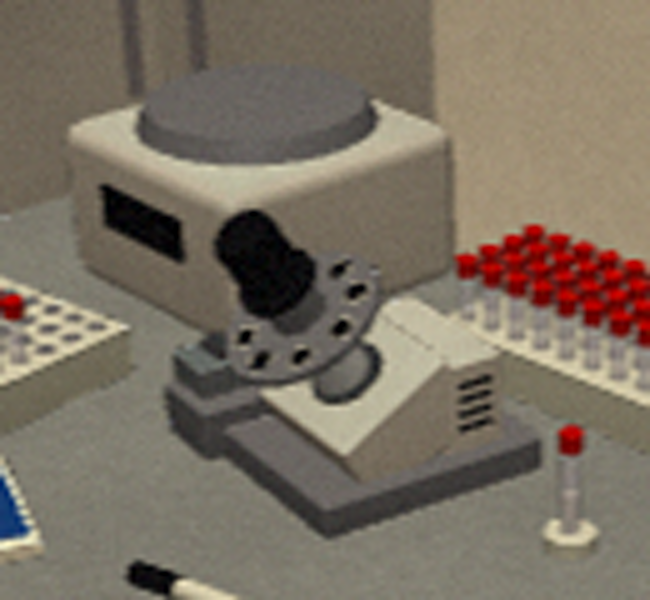

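View pics/t24c.png

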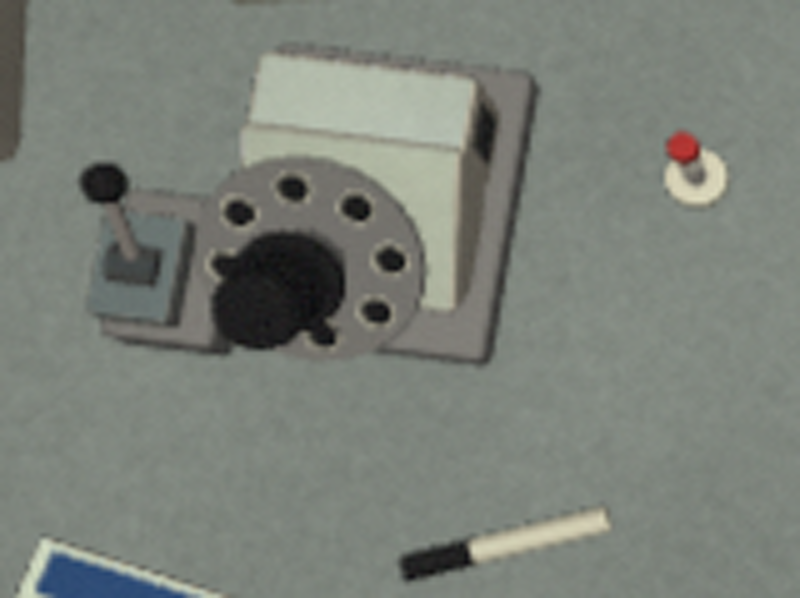

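Run:
```python
from h import *
np.set_printoptions(precision=4,suppress=True)
t=load("top24.npz")
# lever angle check: project ball at several q in top and side
psi=np.radians(-7.7);xm=np.array([np.cos(psi),np.sin(psi),0]);ym=np.array([-np.sin(psi),np.cos(psi),0]);O=np.array([.6145,.147,0])
s=load("side24.npz")
for q in(0,.5,.85,1.0):
    b=O+xm*(-.04+.08*np.sin(q-.5))+ym*.125+np.array([0,0,.067+.08*np.cos(q-.5)])
    print(q,"top",proj(t,b),"crop",(proj(t,b)-[60,105])*[5,4.6],"side crop",(proj(s,b)-[140,80])*5)
```

```text
0 top [ 75.655 171.268] crop [ 78.275  304.8328] side crop [172.7215 280.4346]
0.5 top [ 76.6865 157.213 ] crop [ 83.4325 240.1798] side crop [215.4803 257.161 ]
0.85 top [ 79.0489 148.0399] crop [ 95.2447 197.9833] side crop [246.6576 254.7168]
1.0 top [ 80.3834 144.6701] crop [101.9171 182.4825] side crop [259.1559 257.2808]
```

```bash
python3 -c "
from rig import order;print(order.sign_off())"
```

```text
the job is handed in; nothing more can be done
None
```

I put the spacer, then the grey tube disc (hub up), then the clamp knob (closed end up) on the spindle and let each one go. I then pushed the start lever to its stop, backed the arm away and handed the job in at about 31 s; no verdict is reported.

- **Stack:** Drawing the expected home positions over the side and wrist pictures, the disc and knob lined up to within a few millimetres. The disc sits about 3 mm down-slope, which matches the play on the rod. The knob's top sits about 2 mm further down-slope than its flange, suggesting a tilt of about 0.04 rad; the limit is 0.12. I judged the spacer home by eye.
- **Lever:** The push met about 7 N at the stop. In the top picture the ball is within half a pixel of where 1.0 rad would put it; the side view could not confirm this, because the knob and disc hide the ball there.
- **Other things:** The tube stand and marker look unmoved in the last pictures. I did not measure how far any bystander shifted. The arm touched nothing at the end.

The camera and arm positions disagreed by 2–3 mm at times, and I corrected for that from the measured tool position.

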